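# Fit the almond jug to the bench mill, clamp its lid and start it

## Robot

A 6-joint arm with a two-finger parallel gripper is mounted at the origin on a cart in front of the work surface, level with it; the furniture and walls round the work are solid. World frame = base frame: x ahead of the robot, y to its left, z up, the work surface at z = 0. Lengths are in m, angles in rad, forces in N, time in s.
With the tool pointing down it reaches from about 0.35 to 0.775 m from the base axis. Payload 7.3 kg.
Tool frame: the origin (TCP) lies at the very end of the fingers, on their centre line; the grasp point (between the pads) lies 19 mm behind it; z points along the fingers, y is the direction in which the jaws open and shut (so a half turn about z gives the same grasp; the last joint's range is limited). The gripper opens to 92 mm and grips with 3 to 60 N. Pads are 19 mm wide; open, the fingers measure 130 mm over their backs; the gripper's body (75 mm by 190 mm) begins 47 mm behind the grasp point.
Start: joints at [-0.146, 0.342, 1.524, -0, 1.275, -0.146], TCP at [0.525, 0, 0.189] pointing down, gripper open.
Joint ranges: [-2.53, 2.53], [-0.77, 2.02], [0.04, 2.7], [-1, 4.14], [0.28, 2.66], [-3.11, 3.11]. Speed limits (rad/s): [2.57, 2.57, 3.14, 3.14, 3.14, 3.14].

## Interface

Orientations are given as [roll, pitch, yaw] about the fixed x, y, z axes, in that order (R = Rz(yaw) Ry(pitch) Rx(roll)).
In Python, from cell import robot gives the robot as it stands.
- The arm moves only by the tool apply_moves, never from a script. Its argument "plan" is a list of rows, each an object of numbers: "tx", "ty", "tz": the shift along the tool's x, y, z in m; "yaw": the turn about the tool's z in rad; "grip": the opening, from -1 (shut) to 1 (fully open), so that 0 is half open. In form: [{"tx": .., "ty": .., "tz": .., "yaw": .., "grip": ..}, ...]. A call has 1 to 8 rows; each row is the pose to reach, as a shift and turn from the pose commanded when the call began, along the tool's axes at that moment; what a row does not reach only later rows make up. A row lasts 1/8 s, in which the tool goes at most 62.5 mm and 10.7 degrees, less where a joint would pass 70% of its speed; a pose out of reach is approached as far as the arm can. A call with a gripper value outside its range is refused whole. The fingers move at their own pace and stop on an object; "force" is the grip in N (left out, the last holds). Time passes only in rows, so rows that repeat a pose let the fingers close. It gives the time, the measured TCP pose, the force and the opening at its end, in the units of the state.
- robot.observe(): the state, without advancing time (a new reading comes with each control period).
- robot.read_camera(name): name is "scene" or "side" or "wrist"; returns (picture, depth): 384x512x3 uint8, red, green, blue; 384x512 float32, m along the optical axis (not along the pixel's ray), 0 where there is no reading.
- robot.get_calibration(name): a dict with "camera_matrix" (3x3 intrinsics, pixels), "k1" (the pictures are not rectified: a ray, as slopes to the right and down, at radius r is drawn at 1 + k1 r^2 times it, then the intrinsics apply), "R" (3x3) and "t" (3): a world point X has camera coordinates R X + t. Camera axes: x right, y down, z forward; pixel columns grow to the right and rows downward; lengths in m; the calibration is good to about 2 mm. A picture is of the moment at which its call begins: read the wrist's pose just before it. get_calibration takes no time and is no camera call; for the wrist camera it gives the pose at the moment of the call.
- robot.hand_in(): hands the job in, once; it reports no verdict.
Trained networks look in the newest picture that a camera, given by its name, has taken for a name from the list of things; names that differ only in an ending like _2 or _b are one class to them, and where a whole thing is asked for, a point or a joint stands for the part that bears it (a point fixed in the world has none). Each returns a list of dicts, best first, with "confidence" (0 to 1); they miss things now and then, are a little off and sometimes report something else, mostly with a low value. They report only what shows in the picture. A call takes as long as a camera call. They do not tell look-alikes from the thing itself.
- robot.outline_of(label, camera): "region" (384x512 bool, what is visible of it) and "pixel" ([row, column] in pixels, amid what is visible of it).
- robot.tip_of(label, camera): "pixel" ([row, column] in pixels: a listed point, or the origin of a listed thing).
The state is a dict: "time": time; "qpos": joint angles; "qvel": joint speeds; "joint_efforts": joint torques, N m; "tool_pos": TCP position; "tool_rot": TCP orientation; "contact_force": force on the tool from outside, world axes, zero at the start; "torque": the same for the moment, N m; "opening": finger opening in m.
Only numpy, scipy, OpenCV 4.12 (cv2) and the standard library are available. Lean on these libraries where they do the work, as an engineer would, in place of code of your own. Each camera call takes 0.05 s, during which the arm holds its last target.

## Task

Get the almonds ready to grind: fold the mill's bail clamp down out of the way, carry the jug upright to the mill and set it fully home on the locating pegs, its handle over the corner that has no peg. Put the lid on the jug, swing the bail back up over the lid's knob as far as it goes, and then press the start button. Do not spill the almonds, and leave the shaker, the jars and the measuring cup where they stand.

Things in the scene. Friction and masses are not known exactly. Their poses are not given: they have to be found in the camera images.
- start_top (a point): Centre of the top of the black start button, 32 mm in diameter, in a dark ring on the console, 103 mm to the right (-y) of mill_seat in the mill's frame. Travel 6 mm straight down, about 5 N at full travel, springs back.
- start (a joint): Travel of the start button, m: 0 = out, 0.006 = fully pressed.
- jug_rim (a point): Centre of the jug's mouth at the height of its rim, 84 mm above the underside.
- lid_flange (a point): Centre of the underside of the lid's flange, 10 mm above the plug's underside. It meets jug_rim when the lid is on.
- sugar_shaker: Bystander: steel sugar shaker, 68 mm wide, 106 mm high; origin at the centre of its underside.
- vanilla_jar: Bystander: glass spice jar with a red cap and a white label, 45 mm wide, 106 mm high; origin at the centre of its underside.
- cinnamon_jar: Bystander: glass spice jar with a red cap and a green label, 45 mm wide, 106 mm high; origin at the centre of its underside.
- measure_1: Bystander: steel measuring cup with a wire handle, 99 mm over the handle, 57 mm high; origin on its underside.
- mill_seat (a point): Bench mill (white housing 112x112 mm, fixed): centre of its square steel seat, 66 mm above the worktop. Axes: x away from the robot at yaw 0, y left, z up. A console, top at 38 mm, extends it to y=-141 mm. Steel pegs 10 mm thick, 13 mm high, tips tapered to 5 mm, at (x,y) = (-30,30), (30,30), (30,-30) mm; the near right corner has none. Mid-seat: black coupling 22 mm wide, 9 high.
- bail (a joint): Angle (rad) of the bail clamp, a steel wire arch 9 mm thick, 142 mm wide, over the seat. 0 = upright (stop); grows as it folds down to the left (mill's +y); 1.35 = down (stop). Its hinge axis, along the mill's x, passes through point bail_axis. Friction (about 0.22 N m) keeps it at any angle; 0.16 kg. Upright, the crossbar passes 2.5 mm over the knob of a seated lid.
- bail_axis (a point): Middle of the bail's hinge axis, 16 mm straight below mill_seat; axes as mill_seat.
- jug_center (a point): Steel jug, half-way up its 84 mm; 0.42 kg, filled with almonds (fixed). Square body 62x62 mm, 18 to 70 mm above the underside, on a square foot 92x92x18 mm; round collar above, 62 mm wide, mouth 55 mm. Axes: z up, x and y square to the body's faces; grey handle, 11 mm thick, at the (-x,-y) corner, reaching 65 mm from the middle. Seated, its axes agree with the mill's.
- jug_foot (a point): Centre of the underside of the jug's foot, axes as jug_center; it meets mill_seat when the jug is home. Three sockets 15 mm deep in the underside, about 1.2 mm play round the pegs, at (x,y) = (-30,30), (30,30), (30,-30) mm, and a central hollow for the coupling.
- lid_center (a point): Round grey lid, half-way up its 46 mm (23 mm above its underside); z up, any yaw. From below: black plug 51 mm wide, 10 mm high, which enters the jug's mouth (2 mm play all round); flange 68 mm wide, 6 mm thick; round knob 26 mm wide, 30 mm high. It stands on its plug. 0.09 kg.
- bail_grip (a point): Centre of the bail's black grip, a short drum 27 mm in diameter and 26 mm long lying along the hinge axis (mill's x), on a short stem at the middle of the crossbar: 177 mm from the hinge axis, 34 mm beyond the crossbar's centre. It swings with the bail: on top at angle 0, to the left when open.
Mind the look-alikes: they are no part of the job. What is shaped like the part that bears lid_flange but blue is not meant.

How it is judged:
By the outcome, as a careful person would: the job done as asked, in the order asked, and still so for the second after the job is handed in, with the robot touching nothing.
It also fails if it takes over 72 s, if anything falls off the work surface, if the arm or the gripper's body presses on something with over 40 N, if the wrist force passes 120 N, or if a joint passes its speed limit or range.

## Working session

There is one attempt and no reset: what is moved stays moved. The work goes in short steps, Python scripts to look and compute and a tool call to move; the robot and the scene stay as the last step left them, time stands still between calls to the robot, and variables do not carry over. Pictures are saved under pics/ and viewed, and the job is handed in when it is done.

Besides the shell and the picture viewer there is one more tool, called by a JSON object that holds its "name" and its "arguments". apply_moves: Moves the arm, as the interface text tells. Its arguments: {"type":"object","properties":{"plan":{"type":"array","items":{"type":"object","properties":{"tx":{"type":"number"},"ty":{"type":"number"},"tz":{"type":"number"},"yaw":{"type":"number"},"grip":{"type":"number"}}}},"force":{"type":"number"}},"required":["plan"]}

```bash
ls; mkdir -p pics; cat > h.py <<'E'
import numpy as np, cv2
from cell import robot
def snap(c,name):
    cal=robot.get_calibration(c)
    p,d=robot.read_camera(c)
    cv2.imwrite(f'pics/{name}.png',cv2.cvtColor(p,cv2.COLOR_RGB2BGR))
    np.savez(f'pics/{name}.npz',p=p,d=d,K=cal['camera_matrix'],k1=cal['k1'],R=cal['R'],t=cal['t'])
    return p,d,cal
def rays(cal,pix):
    pix=np.asarray(pix,float).reshape(-1,2)
    K=np.array(cal['camera_matrix']);k=float(cal['k1'])
    uv=np.stack([pix[:,1],pix[:,0]],-1).reshape(-1,1,2)
    xd=cv2.undistortPoints(uv,K,np.array([k,0,0,0.]),None,None,None).reshape(-1,2)
    return np.c_[xd,np.ones(len(xd))]
def world_d(cal,pix,depth):
    r=rays(cal,pix)*np.asarray(depth).reshape(-1,1)
    return (r-np.array(cal['t']).ravel())@np.array(cal['R'])
def world_z(cal,pix,z):
    R=np.array(cal['R']);t=np.array(cal['t']).ravel()
    C=-R.T@t; d=rays(cal,pix)@R
    return C+d*((z-C[2])/d[:,2])[:,None]
def proj(cal,X):
    R=np.array(cal['R']);t=np.array(cal['t']).ravel()
    rv,_=cv2.Rodrigues(R)
    uv,_=cv2.projectPoints(np.asarray(X,float).reshape(-1,3),rv,t,np.array(cal['camera_matrix']),np.array([float(cal['k1']),0,0,0]))
    return uv.reshape(-1,2)[:,::-1]
def load(name):
    z=np.load(f'pics/{name}.npz'); return z['p'],z['d'],dict(camera_matrix=z['K'],k1=float(z['k1']),R=z['R'],t=z['t'])
def cloud(cal,d,mask=None):
    m=(d>0) if mask is None else (mask&(d>0))
    rc=np.argwhere(m); return rc,world_d(cal,rc,d[m])
E
python3 - <<'E'
from h import *
print(robot.observe())
for c in ['scene','side','wrist']:
    p,d,cal=snap(c,c+'0')
    R=np.array(cal['R']);print(c,-R.T@np.array(cal['t']).ravel(),R[2])
E
```

```text
pics
{'time': 0.0, 'qpos': array([-1.45998506e-01,  3.42736874e-01,  1.52503567e+00,  2.14350813e-05,
        1.27535955e+00, -1.45962001e-01]), 'qvel': array([ 1.96941588e-06,  3.95799137e-05,  1.21672177e-04, -9.31311143e-04,
       -1.17135735e-04,  1.21379526e-03]), 'joint_efforts': array([ 7.61924657e-04, -4.31245601e+01, -2.44219762e+01,  7.17750052e-02,
        5.59406646e-02, -1.04314388e-04]), 'tool_pos': array([5.24539533e-01, 9.81283322e-05, 1.88231140e-01]), 'tool_rot': array([-3.14007257e+00, -2.44181066e-04,  1.57075338e+00]), 'contact_force': array([ 0.12806233, -0.19633237,  0.39640262]), 'torque': array([-0.01221552, -0.00437096, -0.00695188]), 'opening': 0.09178625625428616}
scene [-0.00527038 -0.61079428  0.97657489] [ 0.49731252  0.47556185 -0.7256178 ]
side [ 1.47163635 -0.11321478  1.39810309] [-0.59278984  0.02082828 -0.80508781]
wrist [0.52464657 0.08016848 0.38249217] [-0.00191891 -0.29683064 -0.95492821]
```

View pics/scene0.png

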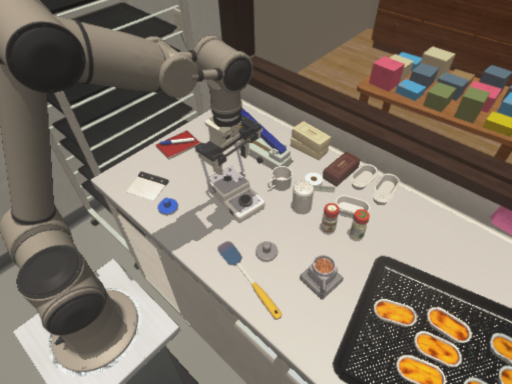

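View pics/side0.png

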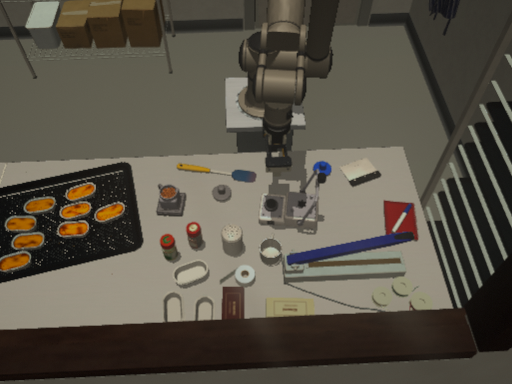

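View pics/wrist0.png

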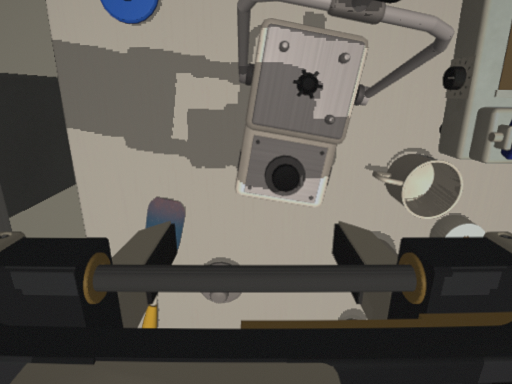

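```bash
python3 - <<'E'
from h import *
import pickle
out={}
for c in ['scene','side']:
    p,d,cal=load(c+'0')
    for l in ['jug_rim','jug_foot','lid_center','lid_flange','mill_seat','bail_grip','start_top']:
        if c=='side' and l=='lid_flange': continue
        r=robot.tip_of(l,c)
        for x in r[:3]:
            px=x['pixel'];print(c,l,np.round(px,1),round(x['confidence'],2))
            out.setdefault((c,l),[]).append((px,x['confidence']))
pickle.dump(out,open('det.pkl','wb'))
print(robot.observe()['time'])
for l,z in [('jug_rim',.084),('lid_center',.023),('mill_seat',.066),('start_top',.045)]:
    for c in ['scene','side']:
        p,d,cal=load(c+'0')
        for px,cf in out.get((c,l),[]): print(l,c,np.round(world_z(cal,px,z),4),round(cf,2))
E
```

```text
scene jug_rim [266.  324.9] 0.91
scene jug_foot [277.3 320.8] 0.92
scene lid_center [246.8 267.1] 0.6
scene lid_center [203.7 166.7] 0.54
scene lid_flange [248.7 263.5] 0.76
scene lid_flange [203.8 166.8] 0.72
scene mill_seat [179.  224.8] 0.73
scene mill_seat [206.8 304.1] 0.38
scene start_top [198.3 246.1] 0.61
side jug_foot [204.2 302.2] 0.44
side jug_foot [209.3 300.5] 0.29
side jug_foot [243.  196.2] 0.26
side lid_center [192.9 223.5] 0.8
side lid_center [191.9 170.7] 0.68
side lid_center [163.2 322.2] 0.48
side mill_seat [205.9 298.4] 0.72
side bail_grip [175.7 318.9] 0.91
side start_top [244.6 230.4] 0.68
side start_top [202.1 272.9] 0.47
0.8
jug_rim scene [[ 0.5083 -0.364   0.084 ]] 0.91
lid_center scene [[ 0.4807 -0.1778  0.023 ]] 0.6
lid_center scene [[0.3841 0.1914 0.023 ]] 0.54
lid_center side [[ 0.4841 -0.1691  0.023 ]] 0.8
lid_center side [[ 0.4699 -0.356   0.023 ]] 0.68
lid_center side [[0.3684 0.1971 0.023 ]] 0.48
mill_seat scene [[0.5695 0.0958 0.066 ]] 0.73
mill_seat scene [[ 0.6513 -0.1838  0.066 ]] 0.38
mill_seat side [[0.5818 0.0826 0.066 ]] 0.72
start_top scene [[ 0.5672 -0.0069  0.045 ]] 0.61
start_top side [[ 0.706  -0.1491  0.045 ]] 0.68
start_top side [[5.476e-01 2.000e-04 4.500e-02]] 0.47
```

```bash
python3 - <<'E'
import cv2
a=cv2.imread('pics/scene0.png');b=cv2.imread('pics/side0.png')
cv2.imwrite('pics/sc_crop.png',cv2.resize(a[100:320,150:390],None,fx=3,fy=2.7,interpolation=cv2.INTER_CUBIC))
cv2.imwrite('pics/si_crop.png',cv2.resize(b[140:300,140:350],None,fx=3.6,fy=3.6,interpolation=cv2.INTER_CUBIC))
E
```

```text
(no output)
```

View pics/sc_crop.png

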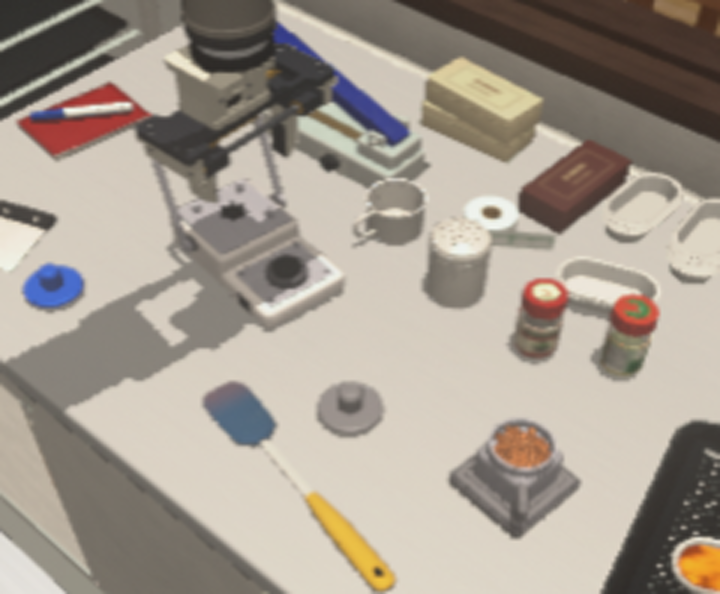

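View pics/si_crop.png

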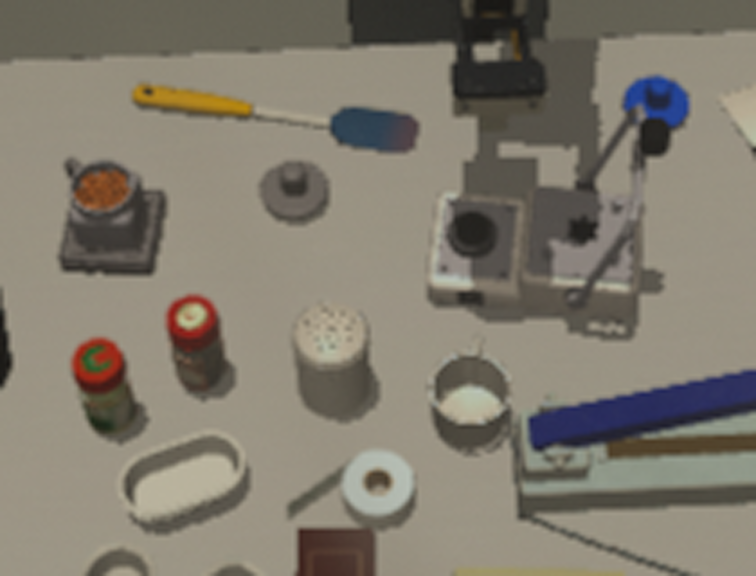

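```bash
python3 - <<'E'
from h import *
p,d,cal=load('wrist0')
# pegs tip at z=.079, coupling top .075
pk=world_z(cal,[[45,284],[57,345],[119,330]],.079)
print(pk, world_z(cal,[[84,307]],.075))
print('depthpts',[np.round(world_d(cal,[q],[d[q[0],q[1]]]),4).tolist() for q in [(45,284),(57,345),(119,330),(84,307),(177,286),(281,221),(12,360)]])
M=np.array([[-.03,.03],[.03,.03],[.03,-.03]]);
A=pk[:,:2];mc=M.mean(0);ac=A.mean(0)
H=(M-mc).T@(A-ac);yaw=np.arctan2(H[0,1]-H[1,0],H[0,0]+H[1,1])
R=np.array([[np.cos(yaw),-np.sin(yaw)],[np.sin(yaw),np.cos(yaw)]])
print('yaw',yaw,'seat',ac-R@mc,'button',ac-R@mc+R@[0,-.103])
# top surface cloud
rc,X=cloud(cal,d)
m=(abs(X[:,2]-.066)<.004)&(X[:,0]>.45)&(X[:,0]<.7)&(X[:,1]>0.02)&(X[:,1]<.2)
P=X[m]; print(m.sum(),np.median(P[:,2]),cv2.minAreaRect(P[:,:2].astype(np.float32)*1000))
m=(abs(X[:,2]-.038)<.004)&(X[:,0]>.45)&(X[:,0]<.7)&(X[:,1]>-.1)&(X[:,1]<.1)
P=X[m]; print(m.sum(),np.median(P[:,2]),cv2.minAreaRect(P[:,:2].astype(np.float32)*1000))
# bail grip from side: plane
for n in ['scene0','side0']:
    p2,d2,c2=load(n)
    rc,X=cloud(c2,d2)
    s=ac-R@mc; L=(X[:,:2]-s)@R
    m=(abs(L[:,0])<.09)&(L[:,1]>-.05)&(L[:,1]<.25)&(X[:,2]>.085)&(X[:,2]<.3)
    print(n,m.sum())
    Q=np.c_[L[m],X[m,2]]
    if n=='side0':
        for q,r in list(zip(Q,rc[m]))[::8]: print(np.round(q,3),r,p2[r[0],r[1]])
E
```

```text
[[0.55173888 0.12425012 0.079     ]
 [0.6095651  0.11413459 0.079     ]
 [0.59942255 0.05664915 0.079     ]] [[0.57551587 0.08978939 0.075     ]]
depthpts [[[0.5519, 0.1245, 0.0774]], [[0.6099, 0.1143, 0.0779]], [[0.5998, 0.0565, 0.0773]], [[0.576, 0.0899, 0.0724]], [[0.5596, -0.0086, 0.0594]], [[0.5148, 0.0281, 0.3075]], [[0.5849, 0.1258, 0.191]]]
yaw -0.1724924385529249 seat [0.57534086 0.0902094 ] button [ 0.55766211 -0.01126208]
8916 0.06433488607455151 ((576.7530517578125, 90.03041076660156), (97.95428466796875, 138.46502685546875), 80.3519515991211)
4348 0.03693812385344201 ((604.156005859375, -13.333488464355469), (81.55760192871094, 196.4780731201172), 79.69546508789062)
scene0 124
side0 292
[-0.058  0.04   0.189] [169 317] [ 99 103 119]
[-0.064  0.035  0.171] [171 315] [64 61 57]
[-0.048  0.041  0.187] [172 317] [119 115 114]
[-0.041  0.047  0.191] [173 319] [48 47 48]
[-0.063  0.037  0.156] [174 315] [77 74 69]
[-0.003  0.059  0.236] [174 324] [39 37 33]
[-0.003  0.044  0.229] [175 319] [37 35 32]
[-0.061  0.031  0.147] [176 313] [83 78 72]
[0.    0.056 0.231] [176 323] [39
[... 512 characters left out ...]
9 65]
[-0.063  0.016  0.092] [185 307] [83 79 73]
[-0.063  0.017  0.087] [186 307] [108 103  92]
[0.017 0.046 0.194] [187 318] [109 105  98]
[0.026 0.046 0.196] [189 318] [127 120 111]
[0.036 0.043 0.194] [192 317] [137 130 124]
[0.047 0.041 0.192] [195 316] [134 129 122]
[0.052 0.048 0.19 ] [197 318] [112 107  96]
[0.063 0.042 0.188] [200 316] [137 132 125]
[0.064 0.038 0.173] [203 314] [100  96  90]
[0.075 0.038 0.178] [205 314] [85 80 76]
[0.071 0.039 0.162] [207 314] [113 107 103]
[0.07  0.034 0.147] [209 312] [103  98  92]
[0.07  0.032 0.136] [211 311] [83 78 74]
[0.071 0.021 0.118] [214 307] [72 68 64]
[0.072 0.019 0.107] [216 306] [73 69 64]
[0.073 0.02  0.098] [218 306] [148 148 133]
```

{"name": "apply_moves", "arguments": {"plan": [{"tz":-0.05,"grip":1},{"tz":-0.091,"yaw":0.1},{"tx":0.05,"ty":0.02,"tz":-0.091,"yaw":0.1725},{"tx":0.1,"ty":0.04,"tz":-0.091,"yaw":0.1725},{"tx":0.14,"ty":0.059,"tz":-0.091,"yaw":0.1725},{"tx":0.14,"ty":0.059,"tz":-0.091,"yaw":0.1725},{"tx":0.14,"ty":0.059,"tz":-0.091,"yaw":0.1725}]}}

```text
schema error: expected keys tx, ty, tz, yaw, grip
```

```bash
python3 - <<'E'
from h import *
print(robot.observe()['tool_pos'],robot.observe()['tool_rot'])
snap('wrist','w1');snap('scene','s1');
p,d,cal=snap('side','si1')
o=robot.observe()['tool_pos']
print(proj(load('w1')[2],[[.5842,.1417,.219]]))
E
```

```text
[5.25018252e-01 1.25461863e-05 1.88957476e-01] [3.14146338e+00 3.57444848e-05 1.57078166e+00]
[[-39.80525075 379.80813735]]
```

View pics/w1.png

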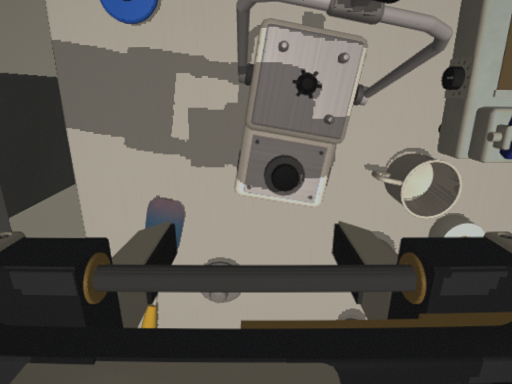

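View pics/s1.png

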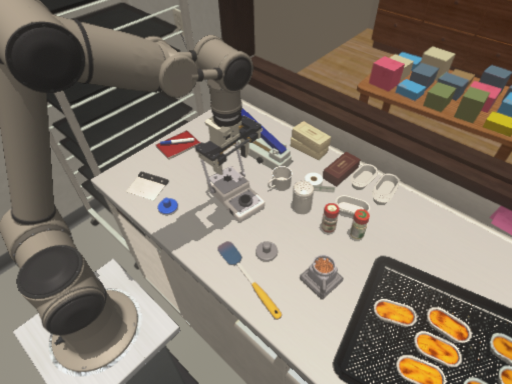

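{"name": "apply_moves", "arguments": {"plan": [{"tx":0,"ty":0,"tz":-0.05,"yaw":0,"grip":1},{"tx":0,"ty":0,"tz":-0.091,"yaw":0.1,"grip":1},{"tx":0.05,"ty":0.02,"tz":-0.091,"yaw":0.1725,"grip":1},{"tx":0.1,"ty":0.04,"tz":-0.091,"yaw":0.1725,"grip":1},{"tx":0.14,"ty":0.059,"tz":-0.091,"yaw":0.1725,"grip":1},{"tx":0.14,"ty":0.059,"tz":-0.091,"yaw":0.1725,"grip":1},{"tx":0.14,"ty":0.059,"tz":-0.091,"yaw":0.1725,"grip":1}]}}

```text
time: 1.82
tool_pos: [0.5837, 0.1396, 0.2796]
tool_rot: [-3.141, 0.001, 1.399]
contact_force: [0.2, 0.0, -0.2]
opening: 0.0919
```

```bash
python3 - <<'E'
from h import *
print(robot.observe()['tool_pos'],robot.observe()['tool_rot'])
snap('wrist','w2');snap('scene','s2');
E
```

```text
[0.58372719 0.13961573 0.27964231] [-3.14102490e+00  6.85301355e-04  1.39853348e+00]
```

View pics/w2.png

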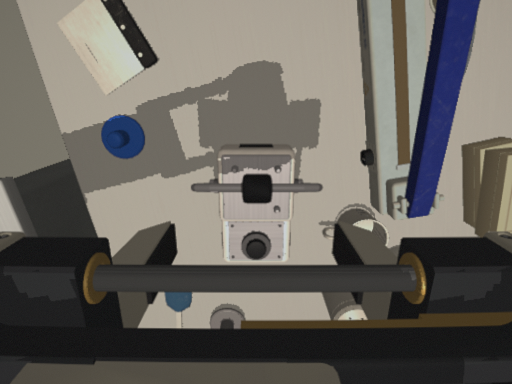

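View pics/s2.png

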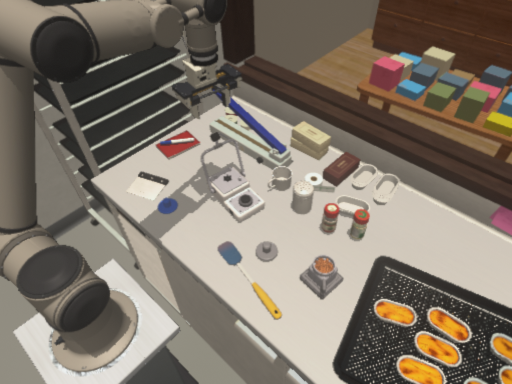

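```bash
python3 - <<'E'
from h import *
p,d,cal=load('w2')
s=np.array([.5753,.0902]);yaw=-.1725
R=np.array([[np.cos(yaw),-np.sin(yaw)],[np.sin(yaw),np.cos(yaw)]])
rc,X=cloud(cal,d)
L=np.c_[(X[:,:2]-s)@R,X[:,2]]
m=(rc[:,0]>165)&(rc[:,0]<210)&(rc[:,1]>235)&(rc[:,1]<280)&(X[:,2]>.17)
print(L[m].min(0),L[m].max(0),np.median(L[m],0))
m=(L[:,2]>.172)&(L[:,2]<.21)&(rc[:,0]<215)&(rc[:,0]>160)&(abs(L[:,0])<.1)&(abs(L[:,0])>.03)
print('bar',L[m].min(0),L[m].max(0),np.median(L[m],0))
# pegs again
pk=world_z(cal,[[170,235],[170,277],[209,277]],.079);print((pk[:,:2]-s)@R)
# obstacles near open bail, side view
p,d,c=load('side0');rc,X=cloud(c,d)
m=(X[:,0]>.5)&(X[:,0]<.8)&(X[:,1]>.17)&(X[:,1]<.4)&(X[:,2]>.02)
for q in X[m][::60]: print(np.round(q,3))
E
```

```text
[-0.01869808  0.03708517  0.18586442] [0.02438154 0.06332092 0.23301956] [0.00195299 0.05226557 0.22886914]
bar [-0.06619429  0.03310462  0.17278436] [0.07010489 0.04522341 0.19207111] [0.03204254 0.04102418 0.18805004]
[[-0.02667388  0.03123225]
 [ 0.03035798  0.03129542]
 [ 0.03169481 -0.02548491]]
[0.58  0.382 0.022]
[0.786 0.329 0.204]
[0.79  0.317 0.201]
[0.795 0.302 0.199]
[0.795 0.29  0.19 ]
[0.799 0.275 0.185]
[0.785 0.181 0.152]
[0.799 0.212 0.163]
[0.762 0.359 0.051]
[0.766 0.252 0.054]
[0.768 0.268 0.051]
[0.773 0.267 0.052]
[0.776 0.25  0.054]
[0.78  0.221 0.057]
[0.782 0.189 0.058]
[0.792 0.378 0.059]
[0.792 0.347 0.056]
[0.794 0.316 0.056]
[0.797 0.287 0.057]
[0.799 0.306 0.053]
```

{"name": "apply_moves", "arguments": {"plan": [{"tx":0,"ty":0.002,"tz":0.03,"yaw":0,"grip":0.6},{"tx":0,"ty":0.002,"tz":0.06,"yaw":0,"grip":0.3},{"tx":0,"ty":0.002,"tz":0.08,"yaw":0,"grip":0.1},{"tx":0,"ty":0.002,"tz":0.08,"yaw":0,"grip":-0.4},{"tx":0,"ty":0.002,"tz":0.08,"yaw":0,"grip":-1},{"tx":0,"ty":0.002,"tz":0.08,"yaw":0,"grip":-1},{"tx":0,"ty":0.002,"tz":0.08,"yaw":0,"grip":-1},{"tx":0,"ty":0.002,"tz":0.08,"yaw":0,"grip":-1}], "force": 12}}

```text
time: 2.92
tool_pos: [0.5861, 0.1397, 0.2003]
tool_rot: [3.141, -0.0, 1.398]
contact_force: [0.1, -0.3, -0.1]
opening: 0.0161
```

```bash
python3 - <<'E'
from h import *
print(robot.observe())
import math
for a in np.linspace(.29,1.37,10): print(round(a,2),round(.177*(math.sin(a)-math.sin(.29)),4),round(.177*(math.cos(.29)-math.cos(a)),4))
E
```

```text
{'time': 2.925, 'qpos': array([ 1.06901602e-01,  4.78402009e-01,  1.27893394e+00, -2.23015334e-05,
        1.38361873e+00,  2.79336133e-01]), 'qvel': array([ 0.00072711,  0.00406451,  0.00177522, -0.00041303, -0.00327591,
        0.00118919]), 'joint_efforts': array([-3.61884513e-02, -5.12552226e+01, -2.55799896e+01,  8.45308858e-02,
        1.19536207e-02, -1.05528557e-04]), 'tool_pos': array([0.58609003, 0.13972452, 0.20029506]), 'tool_rot': array([ 3.14097336e+00, -1.54837959e-04,  1.39836599e+00]), 'contact_force': array([ 0.07775513, -0.34076721, -0.14615139]), 'torque': array([-0.00973944, -0.02740624,  0.02025083]), 'opening': 0.016073546756210668}
0.29 0.0 0.0
0.41 0.0199 0.0073
0.53 0.0389 0.0169
0.65 0.0565 0.0287
0.77 0.0726 0.0425
0.89 0.0869 0.0582
1.01 0.0993 0.0755
1.13 0.1095 0.0941
1.25 0.1174 0.1138
1.37 0.1228 0.1343
```

```bash
python3 - <<'E'
from h import *
p,d,c=snap('side','si3');q,_,_=snap('wrist','w3')
a=cv2.resize(p[110:230,240:400],None,fx=5,fy=5)
cv2.imwrite('pics/si3c.png',a[:,:,::-1])
E
```

```text
(no output)
```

View pics/si3c.png

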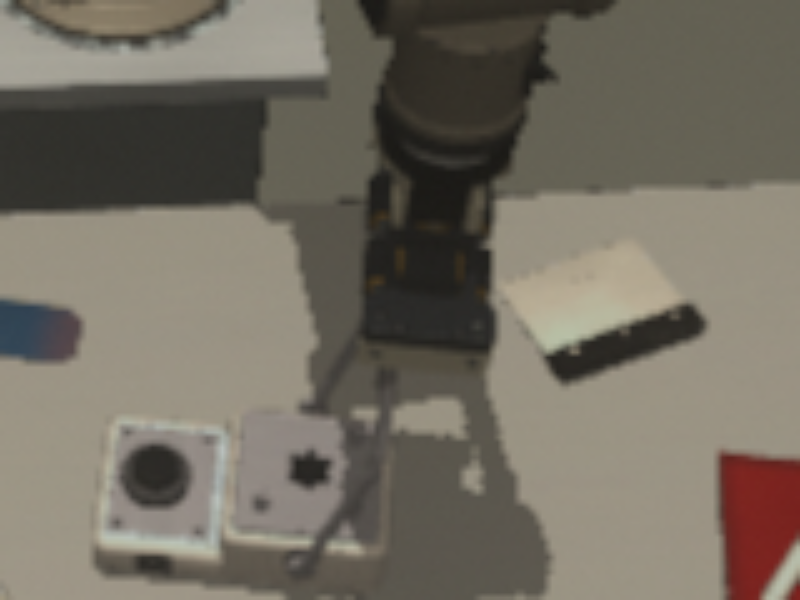

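View pics/w3.png

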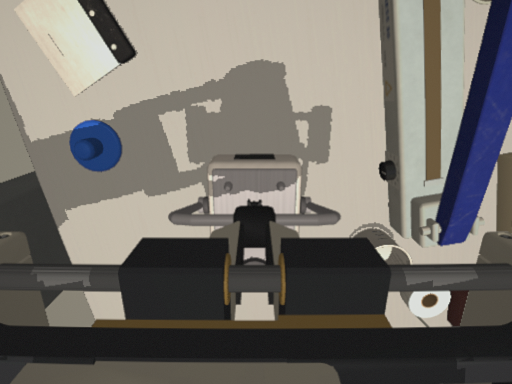

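```bash
python3 - <<'E'
from h import *
p,d,c=load('w3')
s=np.array([.5753,.0902]);yaw=-.1725
R=np.array([[np.cos(yaw),-np.sin(yaw)],[np.sin(yaw),np.cos(yaw)]])
print('tcp',proj(c,[robot.observe()['tool_pos']]))
for P in [(0.002,.051,.2195),(.015,.051,.2195),(-.011,.051,.2195),(.002,.0645,.2195),(.002,.051,.233),(.07,.042,.187)]:
    w=np.r_[s+R@P[:2],P[2]];print(P,proj(c,[w]))
for r in range(200,262,4):
    print(r,[np.round(np.r_[(w[:2]-s)@R,w[2]],3).tolist() for w in world_d(c,[(r,cc) for cc in (236,256,272)],d[r,[236,256,272]])])
cv2.imwrite('pics/w3c.png',cv2.resize(p[180:300,180:340],None,fx=5,fy=5)[:,:,::-1])
print(robot.observe()['opening'])
E
```

```text
tcp [[213.71823082 254.46670355]]
(0.002, 0.051, 0.2195) [[224.86546934 254.42495275]]
(0.015, 0.051, 0.2195) [[224.87408205 274.82704524]]
(-0.011, 0.051, 0.2195) [[224.84574172 234.02276025]]
(0.002, 0.0645, 0.2195) [[205.02020536 254.44456437]]
(0.002, 0.051, 0.233) [[234.3568678  254.43747866]]
(0.07, 0.042, 0.187) [[217.72512487 344.83894786]]
200 [[-0.019, 0.012, 0.064], [0.004, 0.012, 0.065], [0.023, 0.012, 0.063]]
204 [[-0.02, 0.007, 0.064], [0.004, 0.009, 0.071], [0.023, 0.007, 0.063]]
208 [[-0.01, 0.062, 0.219], [0.003, 0.063, 0.221], [0.013, 0.062, 0.218]]
212 [[-0.009, 0.061, 0.222], [0.003, 0.062, 0.224], [0.013, 0.061, 0.223]]
216 [[-0.009, 0.06, 0.227], [0.003, 0.06, 0.227], [0.013, 0.06, 0.227]]
220 [[-0.009, 0.058, 0.228], [0.003, 0.058, 0.228], [0.013, 0.058, 0.228]]
224 [[-0.008, 0.061, 0.24], [0.003, 0.056, 0.23], [0.012, 0.061, 0.241]]
228 [[-0.008, 0.061, 0.246], [0.003, 0.054, 0.231], [0.011, 0.062, 0.247]]
232 [[-0.008, 0.061, 0.25], [0.003, 0.052, 0.232], [0.011, 0.061, 0.251]]
236 [[-0.007, 0.061, 0.256], [0.003, 0.049, 0.232], [0.011, 0.062, 0.256]]
240 [[-0.007, 0.061, 0.26], [0.003, 0.047, 0.233], [0.011, 0.061, 0.26]]
244 [[-0.007, 0.061, 0.264], [0.003, 0.044, 0.231], [0.011, 0.061, 0.263]]
248 [[-0.007, 0.062, 0.269], [0.004, -0.066, 0.037], [0.01, 0.06, 0.267]]
252 [[-0.007, 0.061, 0.272], [0.004, -0.073, 0.035], [0.01, 0.06, 0.27]]
256 [[-0.007, 0.059, 0.272], [0.004, -0.078, 0.038], [0.01, 0.06, 0.273]]
260 [[-0.006, 0.06, 0.277], [0.004, -0.078, 0.047], [0.01, 0.059, 0.276]]
0.008401181787554644
```

View pics/w3c.png

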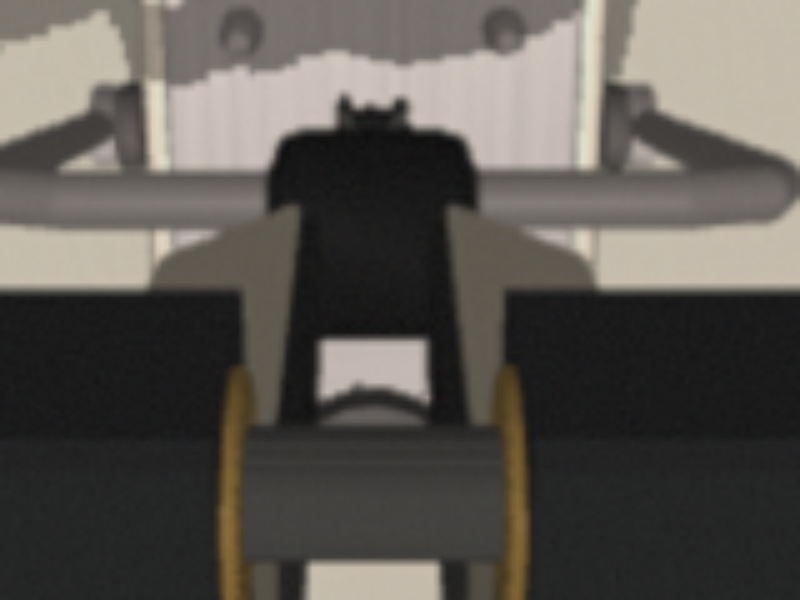

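```bash
python3 - <<'E'
from h import *
for n,pos in [('wrist0',(.525,0,.189)),('w2',(.5837,.1396,.2796)),('w3',(.5861,.1397,.2003))]:
    p,d,c=load(n)
    # finger pixels: depth small
    m=(d>0)&(d<.26); m[330:]=0
    rc,X=cloud(c,d,m)
    i=np.argsort(X[:,2])
    j=(rc[:,0]<245)
    print(n,pos,'min z',np.round(np.percentile(X[j,2],[0,1,3]),4))
    for c0,c1 in [(150,180),(225,245),(268,285),(330,360)]:
        k=(rc[:,1]>c0)&(rc[:,1]<c1)&(rc[:,0]<235)
        if k.any(): print(c0,np.round(X[k][X[k][:,2].argmin()],4),rc[k][X[k][:,2].argmin()])
E
```

```text
wrist0 (0.525, 0, 0.189) min z [0.0996 0.1095 0.1206]
150 [0.478 0.002 0.224] [234 175]
225 [0.5099 0.1155 0.1   ] [ 52 238]
268 [0.5347 0.1334 0.1826] [  1 272]
330 [0.5867 0.1233 0.1809] [ 21 357]
w2 (0.5837, 0.1396, 0.2796) min z [0.1765 0.1778 0.1787]
150 [0.5379 0.1562 0.3144] [223 172]
225 [0.5766 0.1521 0.2231] [177 244]
268 [0.5996 0.1473 0.2235] [178 271]
330 [0.6311 0.1404 0.3151] [223 335]
w3 (0.5861, 0.1397, 0.2003) min z [0.1259 0.1322 0.1363]
150 [0.5183 0.1363 0.1533] [209 178]
225 [0.5669 0.1369 0.1858] [214 230]
268 [0.6024 0.1307 0.1859] [214 278]
330 [0.6489 0.1133 0.1524] [209 331]
```

```bash
python3 - <<'E'
from h import *
p,d,c=load('w2')
a=cv2.resize(p[200:330,120:400],None,fx=2.8,fy=2.8)
pt=proj(c,[[.5837,.1396,.2796]])[0];print(pt)
p2,d2,c2=load('s2');print(proj(c2,[[.5837,.1396,.2796],[.5837,.1396,.3146]]))
b=cv2.resize(p2[40:200,150:310],None,fx=3.7,fy=3.7)
cv2.imwrite('pics/w2c.png',np.vstack([cv2.convertScaleAbs(a,alpha=2)])[:,:,::-1]);cv2.imwrite('pics/s2c.png',cv2.convertScaleAbs(b,alpha=1.5)[:,:,::-1])
print(np.round(d[200:250:3,172],3), d[225,150:180])
E
```

```text
[213.77419239 254.47716387]
[[121.27832337 212.51903675]
 [111.81418439 211.26892883]]
[0.505 0.507 0.51  0.511 0.512 0.511 0.515 0.517 0.171 0.166 0.167 0.167
 0.166 0.167 0.167 0.166 0.167] [0.51951647 0.520153   0.51936764 0.5192579  0.16591948 0.16527344
 0.1652358  0.16670507 0.16532259 0.16577739 0.16544299 0.16683003
 0.16475905 0.16647843 0.16519646 0.16518788 0.16605982 0.16549994
 0.16695736 0.16923358 0.1686987  0.16942887 0.1686878  0.16893403
 0.17117001 0.5171054  0.5193138  0.5173651  0.52136505 0.5182346 ]
```

View pics/w2c.png

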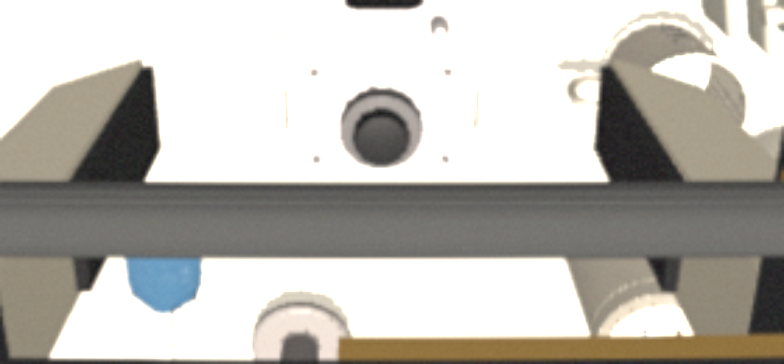

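View pics/s2c.png

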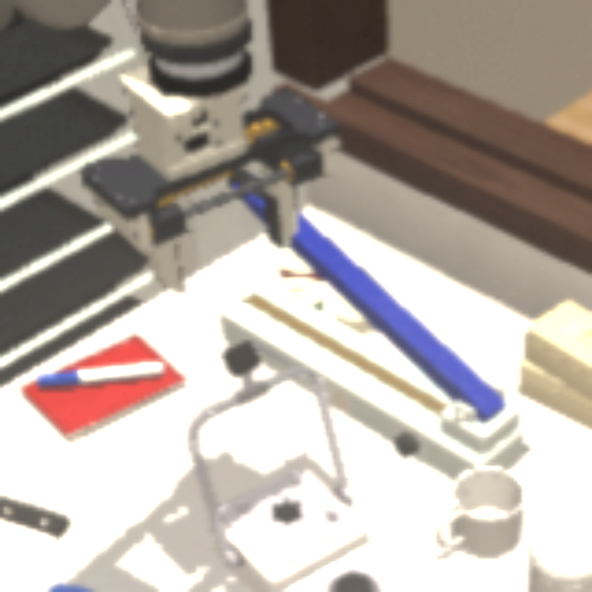

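```bash
python3 - <<'E'
from h import *
p,d,c=load('w2')
for q in [(245,50),(262,80),(278,250),(320,50),(350,250),(240,130),(290,160),(278,150)]:
    print(q,np.round(world_d(c,[q],[d[q]]),3))
E
```

```text
(245, 50) [[0.528 0.186 0.393]]
(262, 80) [[0.542 0.183 0.402]]
(278, 250) [[0.587 0.168 0.399]]
(320, 50) [[0.53  0.168 0.405]]
(350, 250) [[0.587 0.165 0.422]]
(240, 130) [[0.525 0.161 0.341]]
(290, 160) [[0.56  0.168 0.398]]
(278, 150) [[0.559 0.173 0.399]]
```

{"name": "apply_moves", "arguments": {"plan": [{"tx":0,"ty":0,"tz":0,"yaw":0,"grip":0.1},{"tx":0,"ty":0,"tz":0,"yaw":0,"grip":0.1},{"tx":0,"ty":0,"tz":0,"yaw":0,"grip":0.1},{"tx":0,"ty":0,"tz":0,"yaw":0,"grip":0.1},{"tx":0,"ty":0,"tz":0,"yaw":0,"grip":0.1},{"tx":0,"ty":0,"tz":0.015,"yaw":0,"grip":0.1},{"tx":0,"ty":0,"tz":0.03,"yaw":0,"grip":0.1},{"tx":0,"ty":0,"tz":0.034,"yaw":0,"grip":0.1}], "force": 12}}

```text
time: 4.03
tool_pos: [0.5849, 0.1396, 0.1638]
tool_rot: [-3.138, 0.001, 1.398]
contact_force: [-0.4, -0.1, 0.6]
opening: 0.0503
```

{"name": "apply_moves", "arguments": {"plan": [{"tx":0,"ty":0,"tz":0,"yaw":0,"grip":-0.4},{"tx":0,"ty":0,"tz":0,"yaw":0,"grip":-1},{"tx":0,"ty":0,"tz":0,"yaw":0,"grip":-1},{"tx":0,"ty":0,"tz":0,"yaw":0,"grip":-1},{"tx":0,"ty":0,"tz":0,"yaw":0,"grip":-1}], "force": 12}}

```text
time: 4.65
tool_pos: [0.586, 0.1398, 0.1664]
tool_rot: [3.141, -0.0, 1.398]
contact_force: [-1.6, 1.5, 2.9]
opening: 0.0261
```

```bash
python3 - <<'E'
import math
for a in [.43,.57,.71,.85,.99,1.13,1.26,1.37]: print(round(a,2),round(.177*(math.sin(a)-math.sin(.29)),4),round(.177*(math.cos(.29)-math.cos(a)),4))
E
```

```text
0.43 0.0232 0.0087
0.57 0.0449 0.0206
0.71 0.0648 0.0354
0.85 0.0824 0.0528
0.99 0.0974 0.0725
1.13 0.1095 0.0941
1.26 0.1179 0.1155
1.37 0.1228 0.1343
```

{"name": "apply_moves", "arguments": {"plan": [{"tx":0.023,"ty":0,"tz":0.009,"yaw":0,"grip":-1},{"tx":0.045,"ty":0,"tz":0.021,"yaw":0,"grip":-1},{"tx":0.065,"ty":0,"tz":0.035,"yaw":0,"grip":-1},{"tx":0.082,"ty":0,"tz":0.053,"yaw":0,"grip":-1},{"tx":0.097,"ty":0,"tz":0.0725,"yaw":0,"grip":-1},{"tx":0.1095,"ty":0,"tz":0.094,"yaw":0,"grip":-1},{"tx":0.118,"ty":0,"tz":0.1155,"yaw":0,"grip":-1},{"tx":0.1225,"ty":0,"tz":0.133,"yaw":0,"grip":-1}], "force": 12}}

```text
time: 5.65
tool_pos: [0.607, 0.2611, 0.031]
tool_rot: [-3.141, -0.0, 1.398]
contact_force: [-2.3, 1.0, 16.4]
opening: 0.0258
```

```bash
python3 - <<'E'
from h import *
print(robot.observe())
snap('wrist','w4');p,d,c=snap('scene','s4');
cv2.imwrite('pics/s4c.png',cv2.resize(p[80:240,130:290],None,fx=3.7,fy=3.7)[:,:,::-1])
E
```

```text
{'time': 5.65, 'qpos': array([2.90110742e-01, 7.32164230e-01, 1.30574341e+00, 4.09238961e-04,
       1.10389191e+00, 4.62231690e-01]), 'qvel': array([ 0.039168  ,  0.16900739,  0.05291167, -0.02772343, -0.21630934,
        0.04524091]), 'joint_efforts': array([-2.86151379e+00, -5.86047506e+01, -2.16341847e+01, -8.18388294e-01,
        1.26832779e-01, -2.36894272e-02]), 'tool_pos': array([0.60698885, 0.26107398, 0.03103899]), 'tool_rot': array([-3.14124449e+00, -2.34774011e-04,  1.39849109e+00]), 'contact_force': array([-2.25152963,  1.04061013, 16.39721163]), 'torque': array([-0.17703402,  0.36978008,  0.03401278]), 'opening': 0.02578059521207726}
```

View pics/s4c.png

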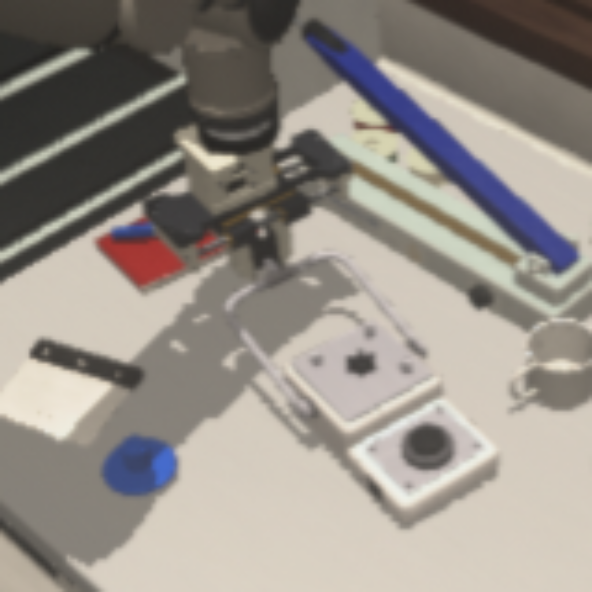

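View pics/w4.png

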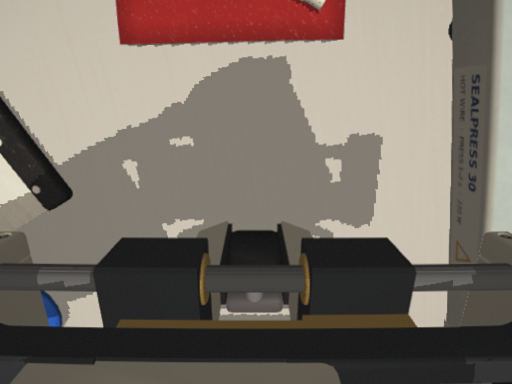

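{"name": "apply_moves", "arguments": {"plan": [{"tx":0,"ty":0,"tz":-0.002,"yaw":0,"grip":0},{"tx":0,"ty":0,"tz":-0.002,"yaw":0,"grip":0.1},{"tx":0,"ty":0,"tz":-0.002,"yaw":0,"grip":0.1},{"tx":0,"ty":0,"tz":-0.03,"yaw":0,"grip":0.1},{"tx":0,"ty":0,"tz":-0.08,"yaw":0,"grip":0.3},{"tx":-0.05,"ty":0,"tz":-0.13,"yaw":0,"grip":0.7},{"tx":-0.11,"ty":-0.01,"tz":-0.15,"yaw":0,"grip":1},{"tx":-0.17,"ty":-0.02,"tz":-0.17,"yaw":0,"grip":1}], "force": 12}}

```text
time: 6.75
tool_pos: [0.561, 0.1039, 0.2009]
tool_rot: [3.14, 0.0, 1.399]
contact_force: [0.4, -1.1, -0.4]
opening: 0.0849
```

```bash
python3 - <<'E'
from h import *
snap('wrist','w5');p,d,c=snap('side','si5');snap('scene','s5')
# jug analysis
for n in ['side0','scene0']:
    p,d,c=load(n)
    rc,X=cloud(c,d)
    m=(X[:,0]>.4)&(X[:,0]<.6)&(X[:,1]>-.45)&(X[:,1]<-.28)
    f=m&(X[:,2]>.011)&(X[:,2]<.024); r=m&(X[:,2]>.07)
    print(n,f.sum(),r.sum(),cv2.minAreaRect(X[f,:2].astype(np.float32)*1000),X[r].min(0),X[r].max(0))
p,d,c=load('side0');a=cv2.resize(p[170:230,140:210],None,fx=10,fy=10,interpolation=cv2.INTER_CUBIC)
cv2.imwrite('pics/jug_side.png',a[:,:,::-1])
p,d,c=load('scene0');a=cv2.resize(p[245:305,290:355],None,fx=10,fy=10,interpolation=cv2.INTER_CUBIC)
cv2.imwrite('pics/jug_scene.png',a[:,:,::-1])
E
```

```text
side0 239 245 ((519.5130004882812, -373.1079406738281), (93.40202331542969, 137.56930541992188), 1.1796987056732178) [ 0.46904694 -0.38630975  0.07003673] [ 0.54683954 -0.32293578  0.09090389]
scene0 367 407 ((511.10272216796875, -358.6771545410156), (91.58787536621094, 93.0538330078125), 83.1683349609375) [ 0.4763935  -0.38892535  0.07003892] [ 0.54267559 -0.32776285  0.08713142]
```

View pics/jug_side.png

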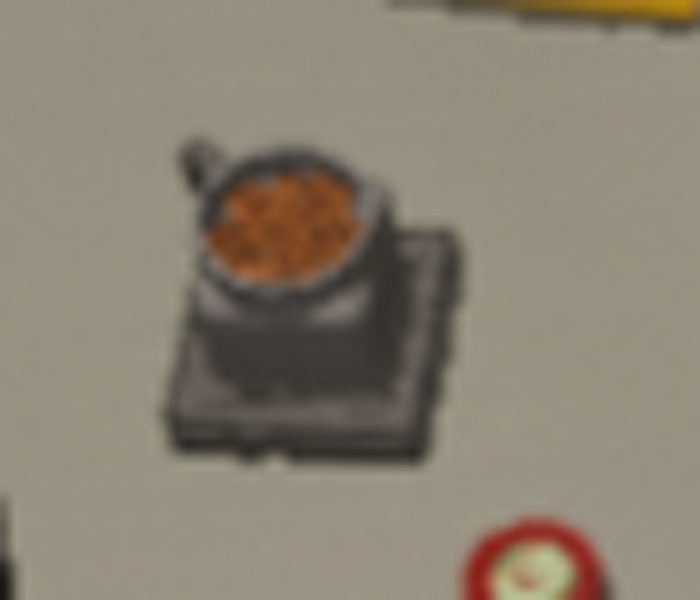

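View pics/jug_scene.png

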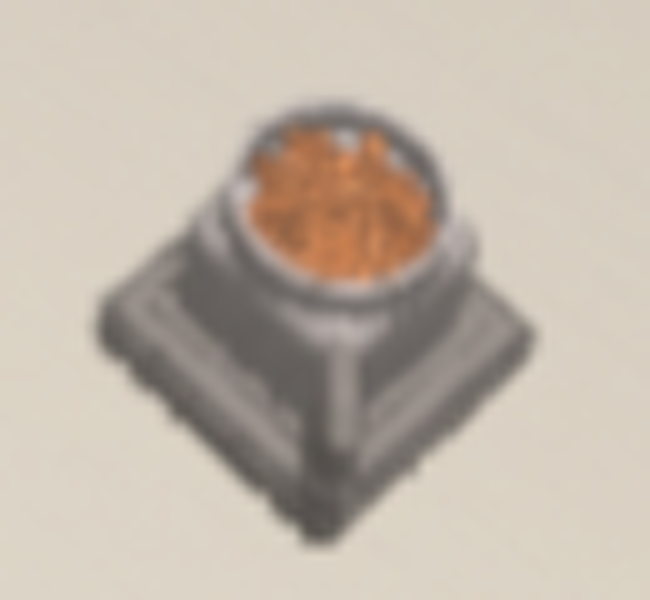

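View pics/w5.png

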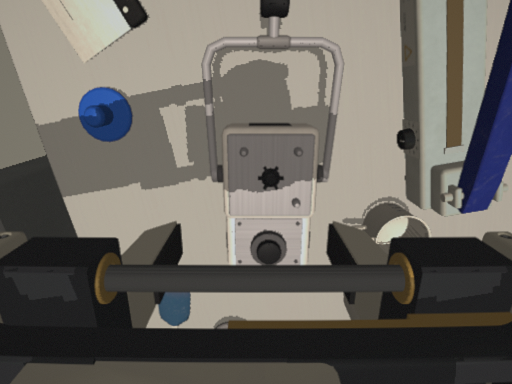

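View pics/si5.png

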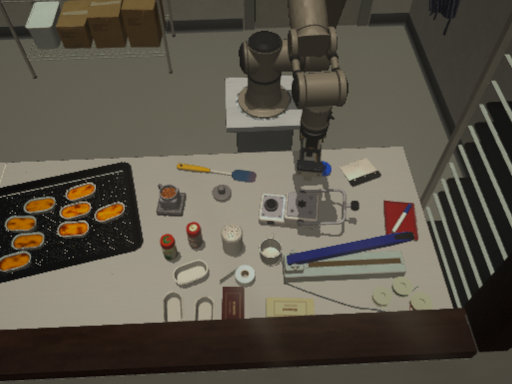

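```bash
python3 - <<'E'
from h import *
for n in ['side0','scene0']:
    p,d,c=load(n)
    rc,X=cloud(c,d)
    m=(X[:,0]>.5)&(X[:,0]<.75)&(X[:,1]>-.45)&(X[:,1]<-.1)&(X[:,2]>.09)&(X[:,2]<.115)
    pts=X[m]; lab=((pts[:,1]<-.3).astype(int))
    k,l,ctr=cv2.kmeans(pts[:,:2].astype(np.float32),3,None,(3,50,1e-5),5,cv2.KMEANS_PP_CENTERS)
    for i in range(3): q=pts[l.ravel()==i]; print(n,len(q),np.round(q.min(0),3),np.round(q.max(0),3))
    m=(X[:,1]<-.42)&(X[:,1]>-.6)&(X[:,0]>.4)&(X[:,0]<.6)&(X[:,2]>.008); print('tray',X[m].max(0),np.percentile(X[m],[5,50,95],axis=0))
    # jug: rim fit on z>.080, foot edges
    m=(X[:,0]>.4)&(X[:,0]<.6)&(X[:,1]>-.43)&(X[:,1]<-.28)
    f=X[m&(X[:,2]>.015)&(X[:,2]<.021)]
    print('foot',len(f),cv2.minAreaRect(f[:,:2].astype(np.float32)*1000))
    r=X[m&(X[:,2]>.081)&(X[:,2]<.09)]
    r=r[(np.linalg.norm(r[:,:2]-[.51,-.358],axis=1)<.04)]
    print('rim',len(r),cv2.minEnclosingCircle(r[:,:2].astype(np.float32)*1000))
E
```

```text
side0 324 [ 0.661 -0.173  0.09 ] [ 0.728 -0.11   0.111]
side0 181 [ 0.692 -0.365  0.091] [ 0.739 -0.32   0.114]
side0 174 [ 0.517 -0.323  0.09 ] [ 0.699 -0.242  0.113]
tray [ 0.59978231 -0.432807    0.03973256] [[ 0.41865655 -0.5918596   0.00853121]
 [ 0.53473826 -0.52460336  0.02228468]
 [ 0.585932   -0.46642265  0.0319725 ]]
foot 129 ((514.9061279296875, -352.406494140625), (91.58914184570312, 91.09774017333984), 84.75787353515625)
rim 59 ((514.8473510742188, -352.7095642089844), 32.666744232177734)
scene0 271 [ 0.658 -0.181  0.09 ] [ 0.725 -0.116  0.109]
scene0 189 [ 0.69 -0.37  0.09] [ 0.737 -0.326  0.11 ]
scene0 186 [ 0.651 -0.29   0.09 ] [ 0.698 -0.244  0.111]
tray [ 0.59983958 -0.45700278  0.0381649 ] [[ 0.41590962 -0.59091192  0.00896198]
 [ 0.53308811 -0.51923909  0.02353184]
 [ 0.58300129 -0.47191672  0.03185412]]
foot 262 ((511.35992431640625, -358.76531982421875), (91.12704467773438, 92.9436264038086), 82.49517059326172)
rim 88 ((512.4620971679688, -357.9259338378906), 31.187509536743164)
```

{"name": "apply_moves", "arguments": {"plan": [{"tx":-0.06,"ty":0,"tz":-0.02,"yaw":0,"grip":1},{"tx":-0.12,"ty":0,"tz":-0.02,"yaw":0,"grip":1},{"tx":-0.18,"ty":0.01,"tz":-0.02,"yaw":0,"grip":1},{"tx":-0.24,"ty":0.01,"tz":-0.02,"yaw":0,"grip":1},{"tx":-0.3,"ty":0.02,"tz":-0.02,"yaw":0,"grip":1},{"tx":-0.36,"ty":0.02,"tz":-0.02,"yaw":-0.03,"grip":1},{"tx":-0.42,"ty":0.03,"tz":-0.02,"yaw":-0.0575,"grip":1},{"tx":-0.47,"ty":0.03,"tz":-0.02,"yaw":-0.0575,"grip":1}]}}

```text
time: 7.9
tool_pos: [0.5108, -0.3641, 0.2185]
tool_rot: [-3.141, -0.001, 1.456]
contact_force: [0.5, 0.6, -0.5]
opening: 0.0919
```

{"name": "apply_moves", "arguments": {"plan": [{"tx":-0.02,"ty":0,"tz":0,"yaw":0,"grip":1},{"tx":-0.03,"ty":0,"tz":0,"yaw":0,"grip":1},{"tx":-0.03,"ty":0,"tz":0,"yaw":0,"grip":1},{"tx":-0.03,"ty":0,"tz":0,"yaw":0,"grip":1}]}}

```text
time: 8.4
tool_pos: [0.5075, -0.3908, 0.2199]
tool_rot: [3.141, -0.0, 1.458]
contact_force: [-0.1, -0.4, -0.3]
opening: 0.0921
```

```bash
python3 - <<'E'
from h import *
print(robot.observe()['tool_pos'],robot.observe()['tool_rot'])
p,d,c=snap('wrist','w6')
for l in ['jug_rim','jug_foot']:
    print(l,[(x['pixel'],x['confidence']) for x in robot.tip_of(l,'wrist')])
rc,X=cloud(c,d)
m=(X[:,0]>.4)&(X[:,0]<.6)&(X[:,1]>-.44)&(X[:,1]<-.28)&(rc[:,0]<262)
f=X[m&(X[:,2]>.012)&(X[:,2]<.022)]
print('foot',len(f),f.min(0),f.max(0),cv2.minAreaRect(f[:,:2].astype(np.float32)*1000))
r=X[m&(X[:,2]>.078)&(X[:,2]<.09)]
r=r[(np.linalg.norm(r[:,:2]-[.512,-.3565],axis=1)<.045)]
print('rim',len(r),np.median(r[:,2]),cv2.minEnclosingCircle(r[:,:2].astype(np.float32)*1000))
E
```

```text
[ 0.50752104 -0.39080045  0.21988409] [ 3.14126357e+00 -3.22477116e-04  1.45756774e+00]
jug_rim [([138.4, 253.3], 0.85)]
jug_foot []
foot 1725 [ 0.46388049 -0.40710066  0.01202235] [ 0.56265804 -0.30926428  0.02194371] ((512.8916015625, -358.2953796386719), (89.7518081665039, 91.76813507080078), 83.54363250732422)
rim 483 0.08211824963063373 ((512.73046875, -357.7930908203125), 30.818021774291992)
```

View pics/w6.png

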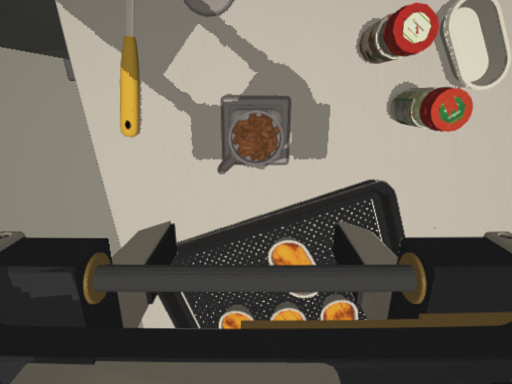

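{"name": "apply_moves", "arguments": {"plan": [{"tx":0.033,"ty":0.0015,"tz":0.03,"yaw":0,"grip":1},{"tx":0.033,"ty":0.0015,"tz":0.08,"yaw":0,"grip":1},{"tx":0.033,"ty":0.0015,"tz":0.13,"yaw":0,"grip":1},{"tx":0.033,"ty":0.0015,"tz":0.17,"yaw":0,"grip":1},{"tx":0.033,"ty":0.0015,"tz":0.2,"yaw":0,"grip":1},{"tx":0.033,"ty":0.0015,"tz":0.215,"yaw":0,"grip":1},{"tx":0.033,"ty":0.0015,"tz":0.223,"yaw":0,"grip":1},{"tx":0.033,"ty":0.0015,"tz":0.223,"yaw":0,"grip":1}]}}

```text
time: 9.55
tool_pos: [0.5125, -0.3599, -0.0029]
tool_rot: [3.141, 0.0, 1.456]
contact_force: [0.7, 0.1, 0.1]
opening: 0.0916
```

{"name": "apply_moves", "arguments": {"plan": [{"tx":0,"ty":0,"tz":0,"yaw":0,"grip":0.6},{"tx":0,"ty":0,"tz":0,"yaw":0,"grip":0.2},{"tx":0,"ty":0,"tz":0,"yaw":0,"grip":0.0},{"tx":0,"ty":0,"tz":0,"yaw":0,"grip":0.0},{"tx":0,"ty":0,"tz":0,"yaw":0,"grip":0.0}], "force": 35}}

```text
time: 10.18
tool_pos: [0.5124, -0.3599, -0.003]
tool_rot: [3.141, 0.0, 1.456]
contact_force: [0.8, 0.1, 2.2]
opening: 0.0619
```

{"name": "apply_moves", "arguments": {"plan": [{"tx":0,"ty":0,"tz":-0.02,"yaw":0,"grip":0},{"tx":0,"ty":0,"tz":-0.06,"yaw":0,"grip":0},{"tx":0,"ty":0,"tz":-0.1,"yaw":0,"grip":0},{"tx":0.01,"ty":0,"tz":-0.13,"yaw":0,"grip":0},{"tx":0.04,"ty":0,"tz":-0.14,"yaw":0,"grip":0},{"tx":0.08,"ty":0,"tz":-0.14,"yaw":0,"grip":0},{"tx":0.12,"ty":0,"tz":-0.14,"yaw":0,"grip":0},{"tx":0.16,"ty":0,"tz":-0.14,"yaw":0,"grip":0}], "force": 35}}

```text
time: 11.18
tool_pos: [0.5298, -0.1993, 0.1358]
tool_rot: [-3.14, -0.001, 1.456]
contact_force: [1.0, 0.5, -3.9]
opening: 0.0621
```

{"name": "apply_moves", "arguments": {"plan": [{"tx":0.04,"ty":0,"tz":0,"yaw":0,"grip":0},{"tx":0.08,"ty":0.005,"tz":0,"yaw":0.02,"grip":0},{"tx":0.12,"ty":0.005,"tz":0,"yaw":0.04,"grip":0},{"tx":0.16,"ty":0.01,"tz":0,"yaw":0.058,"grip":0},{"tx":0.2,"ty":0.011,"tz":0,"yaw":0.058,"grip":0},{"tx":0.24,"ty":0.011,"tz":0,"yaw":0.058,"grip":0},{"tx":0.27,"ty":0.011,"tz":0,"yaw":0.058,"grip":0},{"tx":0.29,"ty":0.011,"tz":0,"yaw":0.058,"grip":0}], "force": 35}}

```text
time: 12.18
tool_pos: [0.574, 0.0874, 0.1358]
tool_rot: [-3.14, 0.0, 1.399]
contact_force: [-0.1, -0.4, -3.1]
opening: 0.0615
```

```bash
python3 - <<'E'
from h import *
print(robot.observe()['tool_pos'],robot.observe()['tool_rot'],robot.observe()['contact_force'])
p,d,c=snap('wrist','w7')
p,d,c=snap('scene','s7')
cv2.imwrite('pics/s7c.png',cv2.resize(p[80:240,130:290],None,fx=3.7,fy=3.7)[:,:,::-1])
E
```

```text
[0.57404923 0.08741397 0.13577999] [-3.13982110e+00  3.43810815e-04  1.39891333e+00] [-0.08713239 -0.38153744 -3.07433438]
```

View pics/w7.png

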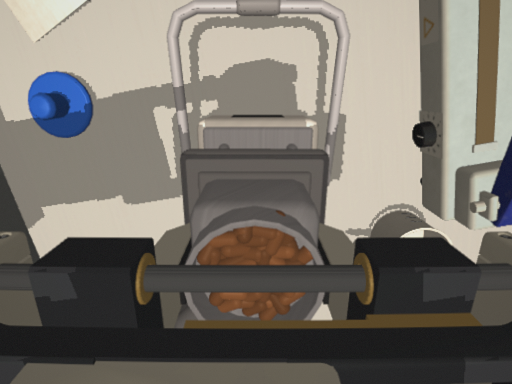

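View pics/s7c.png

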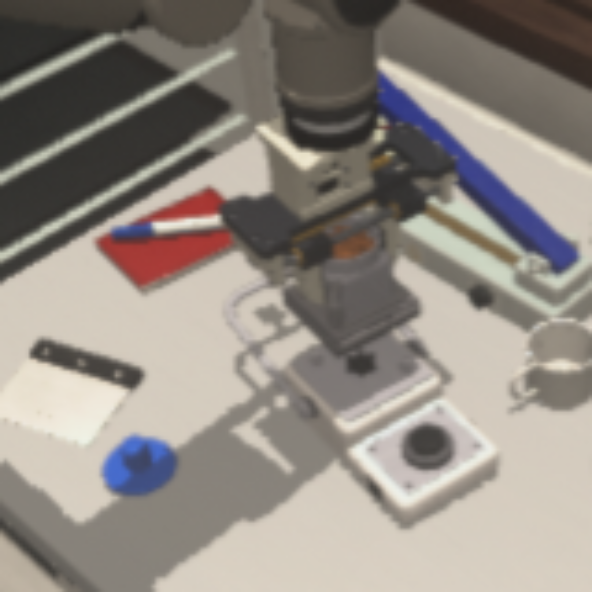

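```bash
python3 - <<'E'
from h import *
p,d,c=load('w7')
rc,X=cloud(c,d)
m=(rc[:,0]<235)&(rc[:,1]>165)&(rc[:,1]<345)&(X[:,2]>.13)&(X[:,2]<.163)
s=np.array([.5753,.0902]);yaw=-.1725
R=np.array([[np.cos(yaw),-np.sin(yaw)],[np.sin(yaw),np.cos(yaw)]])
f=X[m];print('foot z',np.percentile(f[:,2],[5,50,95]))
f=X[m&(X[:,2]>.145)]
print(cv2.minAreaRect(f[:,:2].astype(np.float32)*1000))
L=(f[:,:2]-s)@R;print(L.min(0),L.max(0))
print(((world_z(c,[[151,183],[151,328],[222,183]],.1568))[:,:2]-s)@R)
for n in ['wrist0','w5']:
    p,d,c=load(n);rc,X=cloud(c,d)
    L=(X[:,:2]-s)@R
    m=(X[:,2]>.058)&(X[:,2]<.068)&(abs(L[:,0])<.062)&(L[:,1]>-.052)&(L[:,1]<.062)
    P=X[m];print(n,m.sum(),cv2.minAreaRect(P[:,:2].astype(np.float32)*1000),L[m].min(0),L[m].max(0),np.percentile(L[m],[.5,99.5],axis=0))
p,d,c=load('w5');cv2.imwrite('pics/w5c.png',cv2.resize(p[120:225,210:330],None,fx=6,fy=5.7,interpolation=cv2.INTER_CUBIC)[:,:,::-1])
p,d,c=load('w7');cv2.imwrite('pics/w7c.png',cv2.resize(p[110:240,160:350],None,fx=4,fy=4,interpolation=cv2.INTER_CUBIC)[:,:,::-1])
E
```

```text
foot z [0.15021854 0.15548091 0.15932527]
((578.0902709960938, 111.49269104003906), (48.43429183959961, 92.5097885131836), 79.77699279785156)
[-0.04713568 -0.00303096] [0.04538456 0.04549128]
[[-4.26760424e-02  4.51756108e-02]
 [ 4.21878455e-02  4.53147080e-02]
 [-4.58291897e-02 -3.42675821e-05]]
wrist0 10054 ((575.5511474609375, 91.13334655761719), (105.76306915283203, 123.63016510009766), 80.2357177734375) [-0.06173088 -0.05198434] [0.06189979 0.05390123] [[-0.05574404 -0.05108431]
 [ 0.05432606  0.05248791]]
w5 7368 ((576.070068359375, 95.061767578125), (113.86614990234375, 123.83895874023438), 80.06940460205078) [-0.06199851 -0.05199458] [0.06183535 0.0619044 ] [[-0.06072001 -0.05068301]
 [ 0.05517905  0.05382791]]
```

View pics/w5c.png

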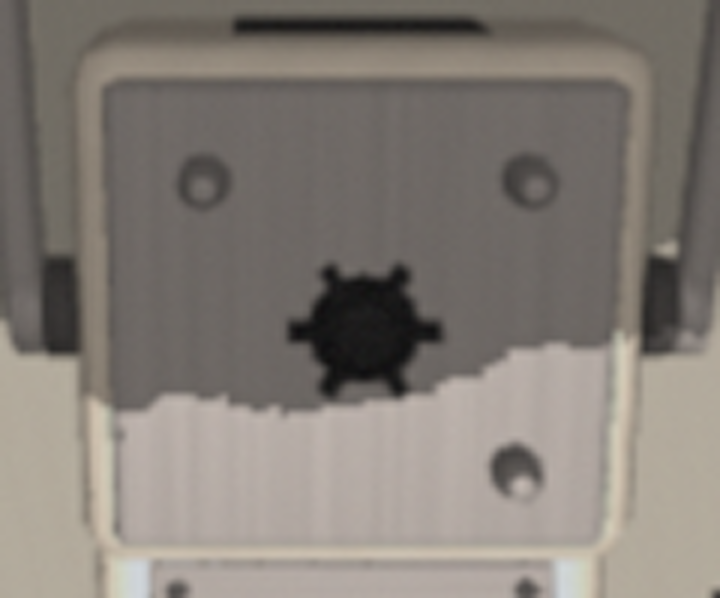

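View pics/w7c.png

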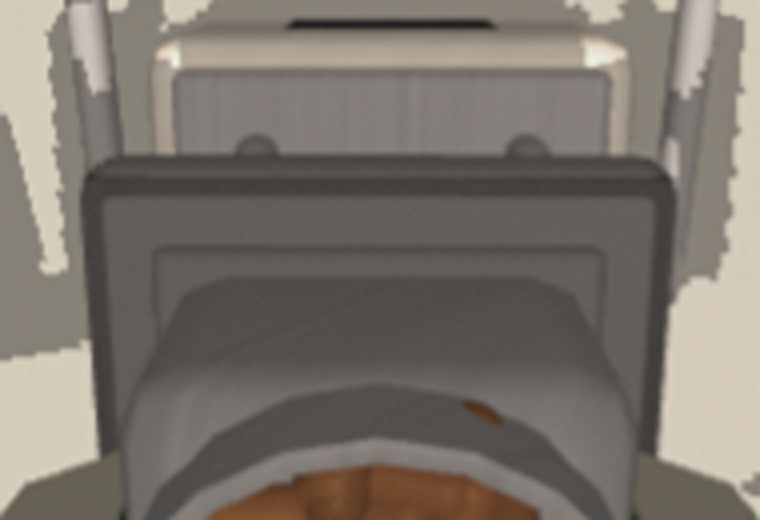

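```bash
python3 - <<'E'
from h import *
M=np.array([[-.03,.03],[.03,.03],[.03,-.03]])
for n,px in [('w5',[[152.8,243.7],[152.8,299.3],[205.1,297.]]),('wrist0',[[45,284],[57,345],[119,330]])]:
    p,d,c=load(n)
    A=world_z(c,px,.079)[:,:2];mc=M.mean(0);ac=A.mean(0)
    H=(M-mc).T@(A-ac);yaw=np.arctan2(H[0,1]-H[1,0],H[0,0]+H[1,1])
    R=np.array([[np.cos(yaw),-np.sin(yaw)],[np.sin(yaw),np.cos(yaw)]])
    print(n,yaw,ac-R@mc,np.linalg.norm(A[0]-A[1]),np.linalg.norm(A[1]-A[2]))
p,d,c=load('w7')
# foot edges from picture: far edge top (row 110+185/4=156), side corners
e=world_z(c,[[156,160+100/4],[156,160+660/4],[110+440/4,160+115/4],[110+440/4,160+650/4]],.1568)[:,:2]
print(e); v=e[1]-e[0];print(np.arctan2(v[1],v[0]),np.linalg.norm(v))
print('outer', world_z(c,[[110+170/4,160+90/4],[110+170/4,160+672/4]],.1568))
E
```

```text
w5 -0.17199255919904352 [0.57738072 0.09093496] 0.05944341390964965 0.05969565415909033
wrist0 -0.1724924385529249 [0.57534086 0.0902094 ] 0.058704310350384065 0.058373348226423726
[[0.54146569 0.138933  ]
 [0.62259999 0.12493595]
 [0.53405698 0.09875585]
 [0.61692691 0.08450286]]
-0.17083554760074854 0.08233281147490719
outer [[0.54050933 0.14121545 0.1568    ]
 [0.62455113 0.12671501 0.1568    ]]
```

{"name": "apply_moves", "arguments": {"plan": [{"tx":0.0014,"ty":0.0023,"tz":0.02,"yaw":0,"grip":0},{"tx":0.0014,"ty":0.0023,"tz":0.04,"yaw":0,"grip":0},{"tx":0.0014,"ty":0.0023,"tz":0.053,"yaw":0,"grip":0},{"tx":0.0014,"ty":0.0023,"tz":0.056,"yaw":0,"grip":0},{"tx":0.0014,"ty":0.0023,"tz":0.06,"yaw":0,"grip":0},{"tx":0.0014,"ty":0.0023,"tz":0.064,"yaw":0,"grip":0}], "force": 35}}

```text
time: 13.02
tool_pos: [0.5776, 0.0869, 0.0731]
tool_rot: [3.14, -0.0, 1.398]
contact_force: [-0.9, 0.3, -3.2]
opening: 0.0618
```

{"name": "apply_moves", "arguments": {"plan": [{"tx":0,"ty":0,"tz":0.003,"yaw":0,"grip":0},{"tx":0,"ty":0,"tz":0.006,"yaw":0,"grip":0},{"tx":0,"ty":0,"tz":0.009,"yaw":0,"grip":0},{"tx":0,"ty":0,"tz":0.01,"yaw":0,"grip":0},{"tx":0,"ty":0,"tz":0.01,"yaw":0,"grip":0}], "force": 35}}

```text
time: 13.65
tool_pos: [0.5771, 0.0872, 0.063]
tool_rot: [3.141, -0.0, 1.398]
contact_force: [-2.9, 1.6, 2.1]
opening: 0.0617
```

{"name": "apply_moves", "arguments": {"plan": [{"tx":0,"ty":0,"tz":0.001,"yaw":0,"grip":0},{"tx":0,"ty":0,"tz":0.001,"yaw":0,"grip":0.5},{"tx":0,"ty":0,"tz":0,"yaw":0,"grip":0.9},{"tx":0,"ty":0,"tz":0,"yaw":0,"grip":1},{"tx":0,"ty":0,"tz":-0.04,"yaw":0,"grip":1},{"tx":0,"ty":0,"tz":-0.09,"yaw":0,"grip":1},{"tx":-0.04,"ty":0,"tz":-0.13,"yaw":0,"grip":1},{"tx":-0.08,"ty":0,"tz":-0.13,"yaw":0,"grip":1}], "force": 35}}

```text
time: 14.65
tool_pos: [0.5653, 0.0073, 0.1964]
tool_rot: [3.134, -0.0, 1.399]
contact_force: [0.2, -0.2, -0.4]
opening: 0.0919
```

```bash
python3 - <<'E'
from h import *
p,d,c=snap('wrist','w8')
p2,d2,c2=snap('scene','s8')
s=np.array([.577,.0908]);yaw=-.172
R=np.array([[np.cos(yaw),-np.sin(yaw)],[np.sin(yaw),np.cos(yaw)]])
rc,X=cloud(c,d);L=(X[:,:2]-s)@R
m=(X[:,2]>.142)&(X[:,2]<.156)&(np.linalg.norm(L,axis=1)<.045);print('rim z',np.percentile(X[m,2],[50,90]),cv2.minEnclosingCircle(X[m,:2].astype(np.float32)*1000))
m=(X[:,2]>.076)&(X[:,2]<.092)&(abs(L)<.055).all(1)&((rc[:,0]<262));print('foot',np.median(X[m,2]),cv2.minAreaRect(X[m,:2].astype(np.float32)*1000))
cv2.imwrite('pics/s8c.png',cv2.resize(p2[100:240,170:310],None,fx=4.2,fy=4.2)[:,:,::-1])
# lid
p,d,c=load('scene0');rc,X=cloud(c,d)
for n in ['scene0','side0','s8']:
    p,d,c=load(n);rc,X=cloud(c,d)
    for lo,hi in [(.011,.02),(.04,.05)]:
        m=(np.linalg.norm(X[:,:2]-[.482,-.175],axis=1)<.05)&(X[:,2]>lo)&(X[:,2]<hi)
        print(n,lo,m.sum(),cv2.minEnclosingCircle(X[m,:2].astype(np.float32)*1000) if m.any() else '')
E
```

```text
rim z [0.14808354 0.14913267] ((577.2911376953125, 89.12909698486328), 31.069372177124023)
foot 0.0824384465367856 ((577.2706909179688, 89.11148071289062), (91.25125885009766, 92.49971771240234), 80.09700775146484)
scene0 0.011 248 ((475.03167724609375, -181.130859375), 34.523433685302734)
scene0 0.04 48 ((474.17755126953125, -181.6393280029297), 12.471179008483887)
side0 0.011 138 ((476.2227783203125, -177.58619689941406), 35.195587158203125)
side0 0.04 33 ((476.3619384765625, -175.084716796875), 13.835294723510742)
s8 0.011 248 ((475.5450134277344, -181.78118896484375), 34.77558898925781)
s8 0.04 45 ((474.2010192871094, -181.90875244140625), 12.291561126708984)
```

View pics/w8.png

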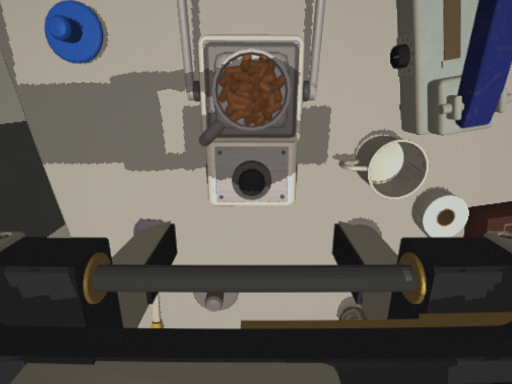

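View pics/s8c.png

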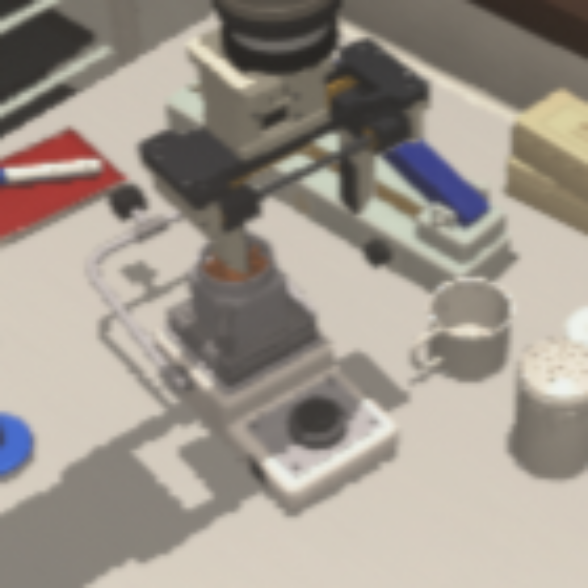

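{"name": "apply_moves", "arguments": {"plan": [{"tx":-0.055,"ty":-0.01,"tz":0,"yaw":0,"grip":1},{"tx":-0.11,"ty":-0.025,"tz":0,"yaw":0,"grip":1},{"tx":-0.165,"ty":-0.04,"tz":0,"yaw":0,"grip":0.6},{"tx":-0.21,"ty":-0.05,"tz":0,"yaw":0,"grip":0.3},{"tx":-0.23,"ty":-0.05,"tz":0,"yaw":0,"grip":0.2},{"tx":-0.23,"ty":-0.05,"tz":0,"yaw":0,"grip":0.2},{"tx":-0.23,"ty":-0.05,"tz":0,"yaw":0,"grip":0.2}], "force": 20}}

```text
time: 15.62
tool_pos: [0.4751, -0.2084, 0.1924]
tool_rot: [-3.141, -0.001, 1.399]
contact_force: [-0.5, 0.5, 0.2]
opening: 0.0553
```

```bash
python3 - <<'E'
from h import *
o=robot.observe();print(o['tool_pos'],o['tool_rot'])
p,d,c=snap('wrist','w9')
print([(x['pixel'],x['confidence']) for x in robot.tip_of('lid_center','wrist')])
rc,X=cloud(c,d)
for lo,hi in [(.011,.02),(.04,.05)]:
    m=(np.linalg.norm(X[:,:2]-[.476,-.18],axis=1)<.05)&(X[:,2]>lo)&(X[:,2]<hi)&(rc[:,0]<262)
    print(lo,m.sum(),cv2.minEnclosingCircle(X[m,:2].astype(np.float32)*1000),np.median(X[m,2]))
E
```

```text
[ 0.47513286 -0.20841972  0.19240776] [-3.14145047e+00 -7.84516481e-04  1.39891947e+00]
[([137.7, 250.3], 0.76)]
0.011 1843 ((475.5362854003906, -180.62893676757812), 33.802818298339844) 0.014143759526884892
0.04 313 ((475.8017883300781, -180.2552490234375), 11.912145614624023) 0.04279577486796931
```

View pics/w9.png

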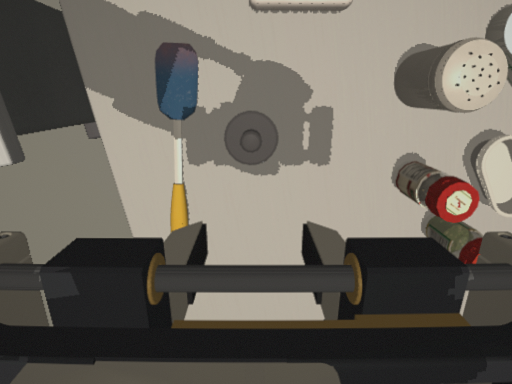

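{"name": "apply_moves", "arguments": {"plan": [{"tx":0.0275,"ty":-0.004,"tz":0.03,"yaw":0,"grip":0.1},{"tx":0.0275,"ty":-0.004,"tz":0.08,"yaw":0,"grip":0.1},{"tx":0.0275,"ty":-0.004,"tz":0.13,"yaw":0,"grip":0.1},{"tx":0.0275,"ty":-0.004,"tz":0.17,"yaw":0,"grip":0.1},{"tx":0.0275,"ty":-0.004,"tz":0.195,"yaw":0,"grip":0.1},{"tx":0.0275,"ty":-0.004,"tz":0.206,"yaw":0,"grip":0.1},{"tx":0.0275,"ty":-0.004,"tz":0.206,"yaw":0,"grip":0.1}], "force": 20}}

```text
time: 16.6
tool_pos: [0.4755, -0.1814, -0.0135]
tool_rot: [-3.141, -0.0, 1.399]
contact_force: [1.8, -0.1, 0.8]
opening: 0.0501
```

{"name": "apply_moves", "arguments": {"plan": [{"tx":0,"ty":0,"tz":0,"yaw":0,"grip":-0.3},{"tx":0,"ty":0,"tz":0,"yaw":0,"grip":-1},{"tx":0,"ty":0,"tz":0,"yaw":0,"grip":-1},{"tx":0,"ty":0,"tz":0,"yaw":0,"grip":-1},{"tx":0,"ty":0,"tz":0,"yaw":0,"grip":-1},{"tx":0,"ty":0,"tz":0,"yaw":0,"grip":-1}], "force": 20}}

```text
time: 17.35
tool_pos: [0.4757, -0.1822, -0.0128]
tool_rot: [3.141, 0.0, 1.398]
contact_force: [-1.2, 0.7, 6.3]
opening: 0.0241
```

{"name": "apply_moves", "arguments": {"plan": [{"tx":0,"ty":0,"tz":-0.03,"yaw":0,"grip":-1},{"tx":0,"ty":0,"tz":-0.08,"yaw":0,"grip":-1},{"tx":0,"ty":0,"tz":-0.13,"yaw":0,"grip":-1},{"tx":0.01,"ty":0,"tz":-0.175,"yaw":0,"grip":-1},{"tx":0.05,"ty":0.01,"tz":-0.19,"yaw":0,"grip":-1},{"tx":0.1,"ty":0.02,"tz":-0.19,"yaw":0,"grip":-1},{"tx":0.15,"ty":0.03,"tz":-0.19,"yaw":0,"grip":-1},{"tx":0.2,"ty":0.04,"tz":-0.19,"yaw":0,"grip":-1}], "force": 20}}

```text
time: 18.35
tool_pos: [0.5494, 0.0096, 0.1765]
tool_rot: [-3.141, 0.0, 1.398]
contact_force: [1.3, -0.4, -1.1]
opening: 0.0241
```

{"name": "apply_moves", "arguments": {"plan": [{"tx":0.04,"ty":0.007,"tz":0,"yaw":0,"grip":-1},{"tx":0.07,"ty":0.0135,"tz":0,"yaw":0,"grip":-1},{"tx":0.083,"ty":0.0135,"tz":0,"yaw":0,"grip":-1},{"tx":0.083,"ty":0.0135,"tz":0,"yaw":0,"grip":-1},{"tx":0.083,"ty":0.0135,"tz":0,"yaw":0,"grip":-1}], "force": 20}}

```text
time: 18.98
tool_pos: [0.5764, 0.0865, 0.1766]
tool_rot: [-3.141, 0.001, 1.397]
contact_force: [0.2, -0.8, -0.1]
opening: 0.0242
```

```bash
python3 - <<'E'
from h import *
o=robot.observe();print(o['tool_pos'],o['tool_rot'],o['contact_force'],o['opening'])
p,d,c=snap('wrist','w10')
p2,d2,c2=snap('scene','s10')
rc,X=cloud(c,d)
m=(np.linalg.norm(X[:,:2]-[.5773,.0891],axis=1)<.05)&(X[:,2]>.185)&(X[:,2]<.215)&(rc[:,0]<262)
P=X[m];print(m.sum(),np.percentile(P[:,2],[5,50,95]),P.min(0),P.max(0))
q=P[(P[:,2]>.197)]
from scipy.optimize import least_squares
h=cv2.convexHull(q[:,:2].astype(np.float32)*1000)[:,0]; print(cv2.minEnclosingCircle(h))
cv2.imwrite('pics/w10c.png',cv2.resize(p[80:280,140:370],None,fx=3,fy=3)[:,:,::-1])
cv2.imwrite('pics/s10c.png',cv2.resize(p2[60:200,170:310],None,fx=4.2,fy=4.2)[:,:,::-1])
E
```

```text
[0.57640635 0.08646733 0.17658729] [-3.14131263e+00  5.48371568e-04  1.39688472e+00] [ 0.24930726 -0.82097897 -0.11402307] 0.02419667836014925
4368 [0.20156353 0.20352871 0.20804605] [0.54313617 0.06311559 0.19749357] [0.61040312 0.12241142 0.21493978]
((576.7205200195312, 89.76734161376953), 33.68864822387695)
```

View pics/w10c.png

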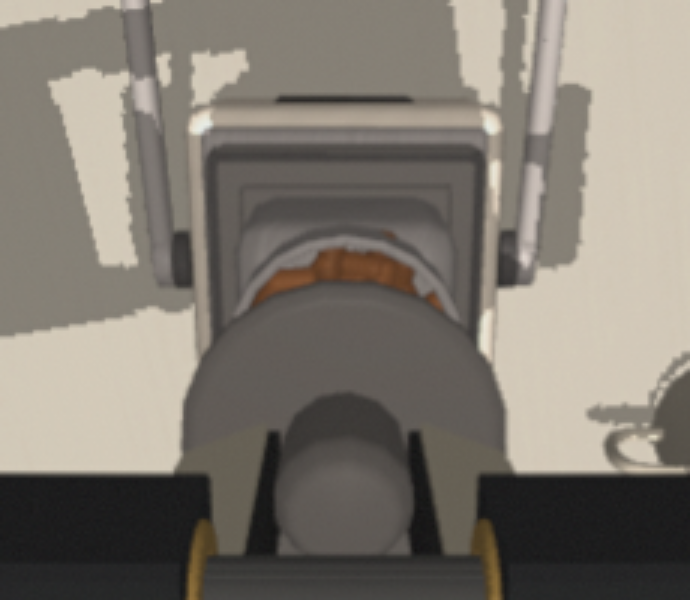

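View pics/s10c.png

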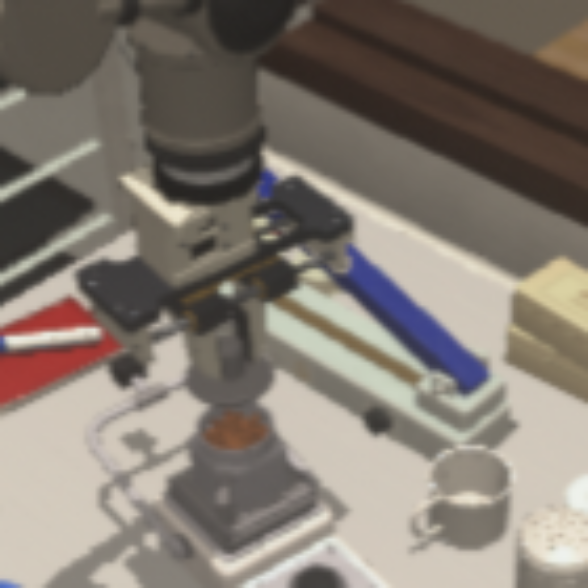

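{"name": "apply_moves", "arguments": {"plan": [{"tx":-0.0005,"ty":0.0007,"tz":0.015,"yaw":0,"grip":-1},{"tx":-0.0005,"ty":0.0007,"tz":0.03,"yaw":0,"grip":-1},{"tx":-0.0005,"ty":0.0007,"tz":0.035,"yaw":0,"grip":-1},{"tx":-0.0005,"ty":0.0007,"tz":0.039,"yaw":0,"grip":-1},{"tx":-0.0005,"ty":0.0007,"tz":0.043,"yaw":0,"grip":-1},{"tx":-0.0005,"ty":0.0007,"tz":0.046,"yaw":0,"grip":-1},{"tx":-0.0005,"ty":0.0007,"tz":0.048,"yaw":0,"grip":-1},{"tx":-0.0005,"ty":0.0007,"tz":0.048,"yaw":0,"grip":-1}], "force": 20}}

```text
time: 20.08
tool_pos: [0.5774, 0.087, 0.1286]
tool_rot: [3.142, 0.0, 1.398]
contact_force: [-0.3, 0.1, -1.3]
opening: 0.0244
```

{"name": "apply_moves", "arguments": {"plan": [{"tx":0,"ty":0,"tz":0.001,"yaw":0,"grip":-1},{"tx":0,"ty":0,"tz":0.002,"yaw":0,"grip":-1},{"tx":0,"ty":0,"tz":0.003,"yaw":0,"grip":-1},{"tx":0,"ty":0,"tz":0.003,"yaw":0,"grip":-1}], "force": 20}}

```text
time: 20.58
tool_pos: [0.5776, 0.087, 0.1272]
tool_rot: [3.14, -0.0, 1.398]
contact_force: [-3.1, -0.5, 8.7]
opening: 0.0247
```

{"name": "apply_moves", "arguments": {"plan": [{"tx":0,"ty":0,"tz":0.001,"yaw":0,"grip":-0.4},{"tx":0,"ty":0,"tz":0.001,"yaw":0,"grip":0.1},{"tx":0,"ty":0,"tz":0.0,"yaw":0,"grip":0.1},{"tx":0,"ty":0,"tz":0.0,"yaw":0,"grip":0.1},{"tx":0,"ty":0,"tz":-0.03,"yaw":0,"grip":0.1},{"tx":0,"ty":0,"tz":-0.06,"yaw":0,"grip":0.1},{"tx":-0.04,"ty":0,"tz":-0.09,"yaw":0,"grip":0.1},{"tx":-0.07,"ty":0,"tz":-0.09,"yaw":0,"grip":0.1}], "force": 12}}

```text
time: 21.58
tool_pos: [0.5665, 0.017, 0.2183]
tool_rot: [3.136, -0.0, 1.398]
contact_force: [0.4, -0.1, -0.4]
opening: 0.0506
```

```bash
python3 - <<'E'
from h import *
o=robot.observe();print(o['tool_pos'],o['tool_rot'],o['contact_force'],o['opening'])
p,d,c=snap('wrist','w11')
p2,d2,c2=snap('scene','s11')
s=np.array([.577,.0908]);yaw=-.172
R=np.array([[np.cos(yaw),-np.sin(yaw)],[np.sin(yaw),np.cos(yaw)]])
rc,X=cloud(c,d);L=(X[:,:2]-s)@R;r=np.linalg.norm(X[:,:2]-[.5773,.0891],axis=1)
for lo,hi in [(.147,.162),(.178,.192)]:
    m=(r<.045)&(X[:,2]>lo)&(X[:,2]<hi);print(m.sum(),np.median(X[m,2]),cv2.minEnclosingCircle(X[m,:2].astype(np.float32)*1000))
m=(abs(L[:,0])<.02)&(L[:,1]>.145)&(L[:,1]<.2)&(X[:,2]>.05);print('grip',m.sum(),L[m].min(0),L[m].max(0),np.percentile(X[m,2],[5,50,98]))
m=(r<.032)&(X[:,2]>.147)&(X[:,2]<.162);A=np.c_[X[m,:2]-[.5773,.0891],np.ones(m.sum())];print('flange plane',np.linalg.lstsq(A,X[m,2],rcond=None)[0])
cv2.imwrite('pics/s11c.png',cv2.resize(p2[60:220,150:310],None,fx=3.7,fy=3.7)[:,:,::-1])
E
```

```text
[0.56650869 0.01700361 0.21830959] [ 3.13624215e+00 -1.41624295e-04  1.39831304e+00] [ 0.36039964 -0.11084601 -0.44957848] 0.050570434269726676
4274 0.1542728294304735 ((577.614013671875, 88.4586410522461), 33.86217498779297)
890 0.18288093914748052 ((577.6176147460938, 88.23040008544922), 12.605053901672363)Traceback (most recent call last):
  File "<stdin>", line 10, in <module>
    return umr_minimum(a, axis, None, out, keepdims, initial, where)
ValueError: zero-size array to reduction operation minimum which has no identity
```

View pics/w11.png

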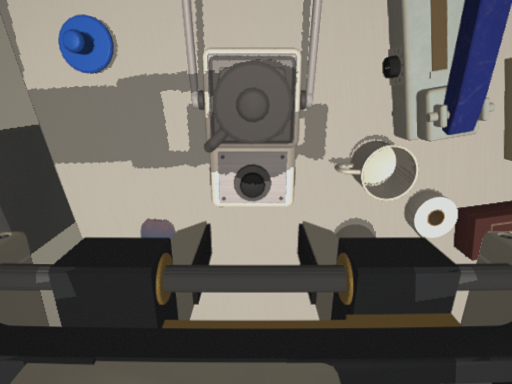

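{"name": "apply_moves", "arguments": {"plan": [{"tx":0.05,"ty":0,"tz":0,"yaw":0,"grip":0.1},{"tx":0.1,"ty":0,"tz":0,"yaw":0,"grip":0.1},{"tx":0.15,"ty":0,"tz":0,"yaw":0,"grip":0.1},{"tx":0.2,"ty":-0.002,"tz":0,"yaw":0,"grip":0.1},{"tx":0.235,"ty":-0.002,"tz":0,"yaw":0,"grip":0.1},{"tx":0.247,"ty":-0.002,"tz":0.02,"yaw":0,"grip":0.1},{"tx":0.247,"ty":-0.002,"tz":0.05,"yaw":0,"grip":0.1},{"tx":0.247,"ty":-0.002,"tz":0.06,"yaw":0,"grip":0.1}], "force": 12}}

```text
time: 22.68
tool_pos: [0.6041, 0.2607, 0.152]
tool_rot: [-3.136, 0.003, 1.397]
contact_force: [-0.2, -0.2, 0.1]
opening: 0.0505
```

```bash
python3 - <<'E'
from h import *
o=robot.observe();print(o['tool_pos'])
p,d,c=load('w11');rc,X=cloud(c,d);r=np.linalg.norm(X[:,:2]-[.5776,.0885],axis=1)
m=(r<.032)&(r>.018)&(X[:,2]>.147)&(X[:,2]<.162);A=np.c_[X[m,:2]-[.5776,.0885],np.ones(m.sum())];print('flange plane',np.linalg.lstsq(A,X[m,2],rcond=None)[0])
p,d,c=snap('wrist','w12')
s=np.array([.577,.0908]);yaw=-.172
R=np.array([[np.cos(yaw),-np.sin(yaw)],[np.sin(yaw),np.cos(yaw)]])
rc,X=cloud(c,d);L=(X[:,:2]-s)@R
m=(abs(L[:,0])<.025)&(L[:,1]>.152)&(L[:,1]<.21)&(X[:,2]>.06)&(X[:,2]<.12)
if m.any(): print('grip',m.sum(),L[m].min(0),L[m].max(0),np.percentile(X[m,2],[5,50,98]))
print('tool in mill',R.T@(o['tool_pos'][:2]-s))
E
```

```text
[0.60412446 0.26073933 0.15204887]
flange plane [0.00181478 0.00174222 0.15432301]
grip 902 [-0.01214142  0.15203889] [0.01292166 0.1860571 ] [0.08846987 0.09879392 0.10193463]
tool in mill [-0.00236143  0.17207422]
```

View pics/w12.png

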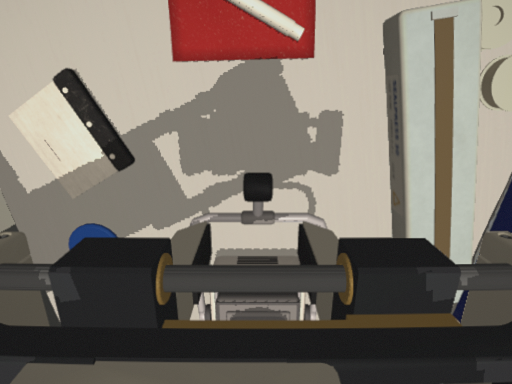

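{"name": "apply_moves", "arguments": {"plan": [{"tx":0,"ty":0.002,"tz":0.04,"yaw":0,"grip":0.1},{"tx":0,"ty":0.002,"tz":0.08,"yaw":0,"grip":0.1},{"tx":0,"ty":0.002,"tz":0.11,"yaw":0,"grip":0.1},{"tx":0,"ty":0.002,"tz":0.119,"yaw":0,"grip":0.1},{"tx":0,"ty":0.002,"tz":0.119,"yaw":0,"grip":-0.4},{"tx":0,"ty":0.002,"tz":0.119,"yaw":0,"grip":-1},{"tx":0,"ty":0.002,"tz":0.119,"yaw":0,"grip":-1},{"tx":0,"ty":0.002,"tz":0.119,"yaw":0,"grip":-1}], "force": 15}}

```text
time: 23.72
tool_pos: [0.6072, 0.262, 0.0374]
tool_rot: [-3.141, -0.001, 1.398]
contact_force: [-4.6, 2.2, 5.3]
opening: 0.0258
```

```bash
python3 - <<'E'
import math
a0=1.35
for a in [1.24,1.1,.95,.8,.65,.5,.35,.2,.1,.04,0,-.02]: print(round(a,2),round(.177*(math.sin(a)-math.sin(a0)),4),round(.177*(math.cos(a0)-math.cos(a)),4))
E
```

```text
1.24 -0.0053 -0.0187
1.1 -0.015 -0.0415
0.95 -0.0287 -0.0642
0.8 -0.0457 -0.0846
0.65 -0.0656 -0.1021
0.5 -0.0878 -0.1166
0.35 -0.112 -0.1275
0.2 -0.1375 -0.1347
0.1 -0.155 -0.1374
0.04 -0.1656 -0.1381
0 -0.1727 -0.1382
-0.02 -0.1762 -0.1382
```

{"name": "apply_moves", "arguments": {"plan": [{"tx":-0.005,"ty":0,"tz":-0.019,"yaw":0,"grip":-1},{"tx":-0.015,"ty":0,"tz":-0.0415,"yaw":0,"grip":-1},{"tx":-0.029,"ty":0,"tz":-0.064,"yaw":0,"grip":-1},{"tx":-0.046,"ty":0,"tz":-0.0845,"yaw":0,"grip":-1},{"tx":-0.0655,"ty":0,"tz":-0.102,"yaw":0,"grip":-1},{"tx":-0.088,"ty":0,"tz":-0.1165,"yaw":0,"grip":-1},{"tx":-0.112,"ty":0,"tz":-0.1275,"yaw":0,"grip":-1},{"tx":-0.1375,"ty":0,"tz":-0.1345,"yaw":0,"grip":-1}], "force": 15}}

```text
time: 24.72
tool_pos: [0.5833, 0.1246, 0.1727]
tool_rot: [3.142, -0.001, 1.398]
contact_force: [-2.9, 2.6, -5.4]
opening: 0.0256
```

{"name": "apply_moves", "arguments": {"plan": [{"tx":-0.0175,"ty":0,"tz":-0.0025,"yaw":0,"grip":-1},{"tx":-0.028,"ty":0,"tz":-0.0035,"yaw":0,"grip":-1},{"tx":-0.036,"ty":0,"tz":-0.0035,"yaw":0,"grip":-1},{"tx":-0.04,"ty":0,"tz":-0.0035,"yaw":0,"grip":-1},{"tx":-0.04,"ty":0,"tz":-0.0035,"yaw":0,"grip":-1}], "force": 15}}

```text
time: 25.35
tool_pos: [0.5768, 0.0863, 0.1761]
tool_rot: [3.141, -0.002, 1.397]
contact_force: [-5.1, 5.2, 0.0]
opening: 0.0258
```

{"name": "apply_moves", "arguments": {"plan": [{"tx":-0.003,"ty":0,"tz":0,"yaw":0,"grip":-1},{"tx":-0.005,"ty":0,"tz":0,"yaw":0,"grip":-1},{"tx":-0.005,"ty":0,"tz":0,"yaw":0,"grip":-1}], "force": 15}}

```text
time: 25.72
tool_pos: [0.5767, 0.0858, 0.1761]
tool_rot: [3.14, -0.008, 1.399]
contact_force: [-0.2, 19.7, -1.0]
opening: 0.0255
```

```bash
python3 - <<'E'
from h import *
p,d,c=snap('scene','s13');p2,d2,c2=snap('side','si13')
cv2.imwrite('pics/s13c.png',cv2.resize(p[60:220,150:310],None,fx=3.7,fy=3.7)[:,:,::-1])
cv2.imwrite('pics/si13c.png',cv2.resize(p2[120:240,240:400],None,fx=4.5,fy=4.5)[:,:,::-1])
E
```

```text
(no output)
```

View pics/s13c.png

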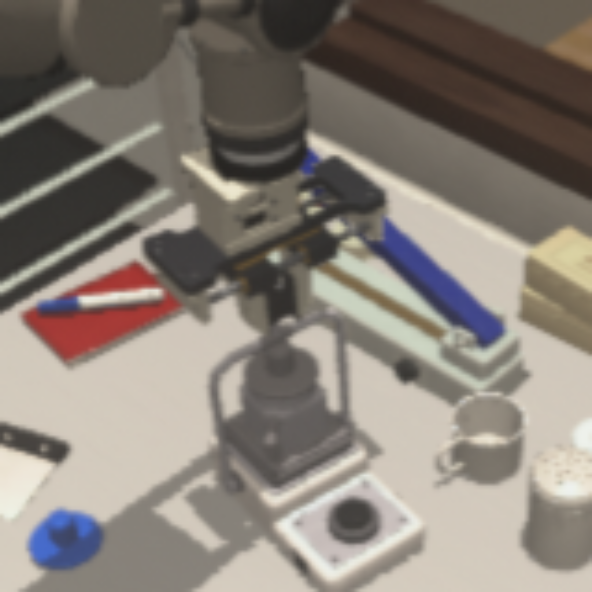

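View pics/si13c.png

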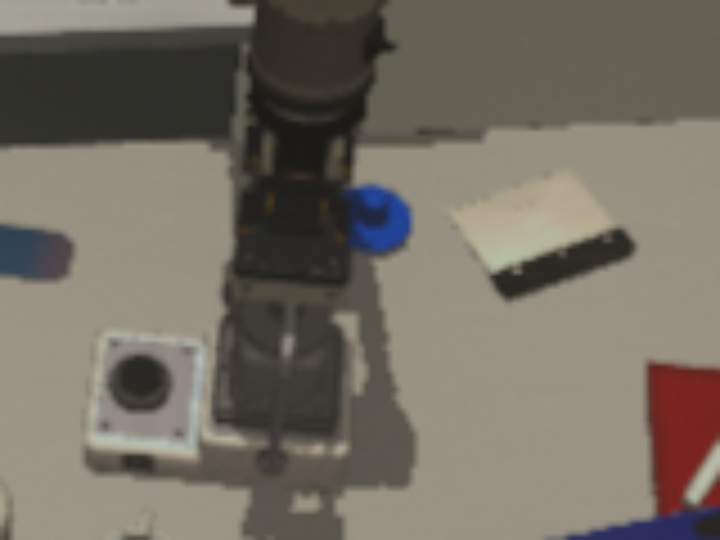

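{"name": "apply_moves", "arguments": {"plan": [{"tx":0.005,"ty":0,"tz":0,"yaw":0,"grip":-1},{"tx":0.005,"ty":0,"tz":0,"yaw":0,"grip":-0.2},{"tx":0.005,"ty":0,"tz":0,"yaw":0,"grip":0.1},{"tx":0.005,"ty":0,"tz":0,"yaw":0,"grip":0.1},{"tx":0.005,"ty":0,"tz":-0.04,"yaw":0,"grip":0.1},{"tx":0.005,"ty":0,"tz":-0.09,"yaw":0,"grip":-0.2},{"tx":-0.03,"ty":0,"tz":-0.1,"yaw":-0.18,"grip":-1},{"tx":-0.09,"ty":0,"tz":-0.1,"yaw":-0.36,"grip":-1}], "force": 15}}

```text
time: 26.82
tool_pos: [0.5621, -0.0051, 0.2761]
tool_rot: [3.138, 0.001, 1.759]
contact_force: [-0.1, -1.2, -0.4]
opening: 0.0251
```

```bash
python3 - <<'E'
from h import *
o=robot.observe();print(o['tool_pos'],o['tool_rot'],o['qpos'])
snap('wrist','w14');p2,d2,c2=snap('scene','s14');p2,d2,c2=snap('side','si14')
s=np.array([.5773,.089]);yaw=-.172
R=np.array([[np.cos(yaw),-np.sin(yaw)],[np.sin(yaw),np.cos(yaw)]])
for n in ['w11','w8','s8']:
    p,d,c=load(n);rc,X=cloud(c,d);L=(X[:,:2]-s)@R
    r=np.linalg.norm(L-[0,-.103],axis=1)
    for a,b in [(0,.006),(.006,.012),(.012,.015),(.015,.018),(.018,.021),(.021,.024),(.024,.028),(.03,.035)]:
        m=(r>=a)&(r<b)&(X[:,2]<.08); print(n,a,m.sum(),np.round(np.percentile(X[m,2],[10,50,90]),4))
    m=(r<.03)&(X[:,2]>.05)&(X[:,2]<.07);print(cv2.minEnclosingCircle(((L[m]-[0,-.103])*1000).astype(np.float32)))
# bail angle check
p,d,c=load('si14');rc,X=cloud(c,d);L=(X[:,:2]-s)@R
m=(abs(L[:,0])<.09)&(abs(L[:,1])<.08)&(X[:,2]>.17)&(X[:,2]<.205)&(abs(L[:,0])>.02);print('bar',m.sum(),np.median(L[m],0),np.median(X[m,2]))
m=(abs(L[:,0])<.016)&(abs(L[:,1])<.06)&(X[:,2]>.21)&(X[:,2]<.26);print('drum',m.sum(),np.median(L[m],0) if m.any() else 0)
E
```

```text
[ 0.56214556 -0.00505238  0.27612229] [3.13810931e+00 1.24325183e-03 1.75898121e+00] [-1.45289576e-01  3.60760529e-01  1.25764878e+00 -3.46072213e-05
  1.51948494e+00 -3.33474918e-01]
w11 0 71 [0.0576 0.0584 0.0593]
w11 0.006 210 [0.0574 0.0583 0.0593]
w11 0.012 126 [0.0571 0.0582 0.0592]
w11 0.015 190 [0.0479 0.0499 0.0578]
w11 0.018 218 [0.0475 0.0484 0.0494]
w11 0.021 178 [0.047  0.0481 0.0491]
w11 0.024 388 [0.0366 0.0377 0.0466]
w11 0.03 550 [0.0357 0.0372 0.0382]
((-0.027268752455711365, 2.087939977645874), 15.924542427062988)
w8 0 79 [0.0577 0.0584 0.0593]
w8 0.006 242 [0.0575 0.0585 0.0593]
w8 0.012 152 [0.0569 0.058  0.0593]
w8 0.015 216 [0.0477 0.0493 0.0578]
w8 0.018 240 [0.0474 0.0484 0.0493]
w8 0.021 202 [0.0471 0.0481 0.0489]
w8 0.024 436 [0.0365 0.0376 0.0466]
w8 0.03 616 [0.0355 0.0372 0.0383]
((-2.4939093589782715, 3.189450740814209), 18.186992645263672)
s8 0 8 [0.0574 0.0591 0.0626]
s8 0.006 25 [0.0583 0.0595 0.0622]
s8 0.012 23 [0.0493 0.0573 0.0608]
s8 0.015 23 [0.0494 0.0535 0.059 ]
s8 0.018 22 [0.0433 0.0499 0.0528]
s8 0.021 41 [0.0378 0.0477 0.0511]
s8 0.024 42 [0.0365 0.04   0.0482]
s8 0.03 80 [0.0062 0.0381 0.0413]
((-0.18918471038341522, -2.518876791000366), 23.167179107666016)
bar 59 [0.051048   0.00599862] 0.194250163894843
drum 83 [0.00632327 0.00539693]
```

View pics/w14.png

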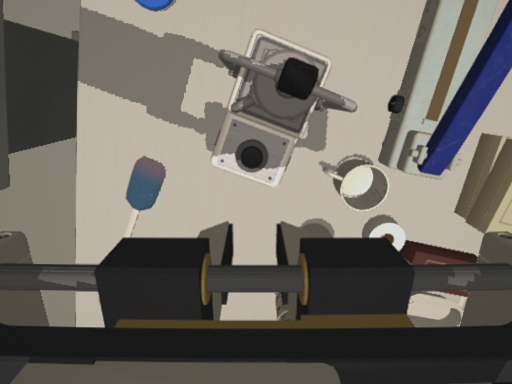

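View pics/s14.png

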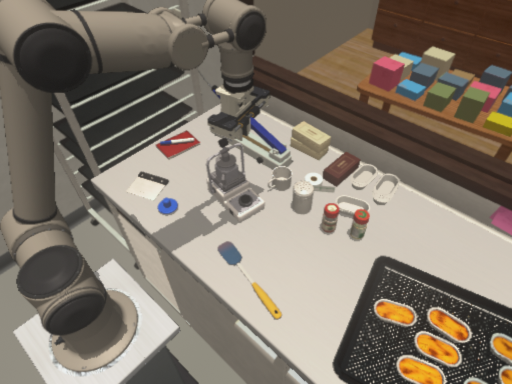

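{"name": "apply_moves", "arguments": {"plan": [{"tx":0,"ty":0,"tz":0,"yaw":-0.18,"grip":-1},{"tx":0,"ty":0,"tz":0,"yaw":-0.36,"grip":-1},{"tx":0,"ty":0,"tz":0,"yaw":-0.54,"grip":-1},{"tx":0,"ty":0,"tz":0,"yaw":-0.72,"grip":-1},{"tx":0,"ty":0,"tz":0,"yaw":-0.9,"grip":-1},{"tx":0,"ty":0,"tz":0,"yaw":-1.08,"grip":-1},{"tx":0,"ty":0,"tz":0,"yaw":-1.26,"grip":-1},{"tx":0,"ty":0,"tz":0,"yaw":-1.44,"grip":-1}], "force": 20}}

```text
time: 27.98
tool_pos: [0.5617, -0.0037, 0.2745]
tool_rot: [3.141, 0.0, -3.088]
contact_force: [0.8, -0.1, -1.0]
opening: 0.0006
```

{"name": "apply_moves", "arguments": {"plan": [{"tx":0,"ty":0,"tz":0,"yaw":-0.18,"grip":-1},{"tx":0,"ty":0,"tz":0,"yaw":-0.36,"grip":-1},{"tx":0,"ty":0,"tz":0,"yaw":-0.54,"grip":-1},{"tx":0,"ty":0,"tz":0,"yaw":-0.72,"grip":-1},{"tx":0,"ty":0,"tz":0,"yaw":-0.9,"grip":-1},{"tx":0,"ty":0,"tz":0,"yaw":-1.08,"grip":-1},{"tx":0,"ty":0,"tz":0,"yaw":-1.25,"grip":-1},{"tx":0,"ty":0,"tz":0,"yaw":-1.25,"grip":-1}], "force": 20}}

```text
time: 28.98
tool_pos: [0.5616, -0.0039, 0.2746]
tool_rot: [-3.142, 0.0, -1.845]
contact_force: [-0.6, -0.6, 0.1]
opening: 0.0009
```

```bash
python3 - <<'E'
from h import *
o=robot.observe();print(o['tool_pos'],o['tool_rot'],o['qpos'][[0,5]],o['opening'])
y=o['tool_rot'][2];D=np.array([.5595,-.0130])-o['tool_pos'][:2]
print('tx',D@[np.cos(y),np.sin(y)],'ty',D@[np.sin(y),-np.cos(y)],'tz to .030',o['tool_pos'][2]-.030)
# bail check from w14
s=np.array([.5773,.089]);yaw=-.172
R=np.array([[np.cos(yaw),-np.sin(yaw)],[np.sin(yaw),np.cos(yaw)]])
p,d,c=load('w14');rc,X=cloud(c,d);L=(X[:,:2]-s)@R
m=(abs(L[:,0])<.08)&(abs(L[:,1])<.08)&(X[:,2]>.186)&(X[:,2]<.205)&(abs(L[:,0])>.02);print('bar',m.sum(),np.median(L[m],0),np.median(X[m,2]))
m=(abs(L[:,0])<.025)&(abs(L[:,1])<.06)&(X[:,2]>.232)&(X[:,2]<.26);print('drum',m.sum(),np.median(L[m],0) if m.any() else 0,np.median(X[m,2]))
p,d,c=snap('scene','s15');cv2.imwrite('pics/s15c.png',cv2.resize(p[40:220,150:330],None,fx=3.3,fy=3.3)[:,:,::-1])
E
```

```text
[ 0.56161074 -0.00391178  0.27455715] [-3.14158179e+00  2.45506419e-04 -1.84479795e+00] [-0.14357705 -3.01118039] 0.0009452067662102318
tx 0.009320324267867653 ty -0.0004271397322889687 tz to .030 0.24455714925634278
bar 1041 [-0.02350011  0.00169228] 0.19433032547353937
drum 1056 [-0.00108715  0.00200491] 0.23694683223664642
```

View pics/s15c.png

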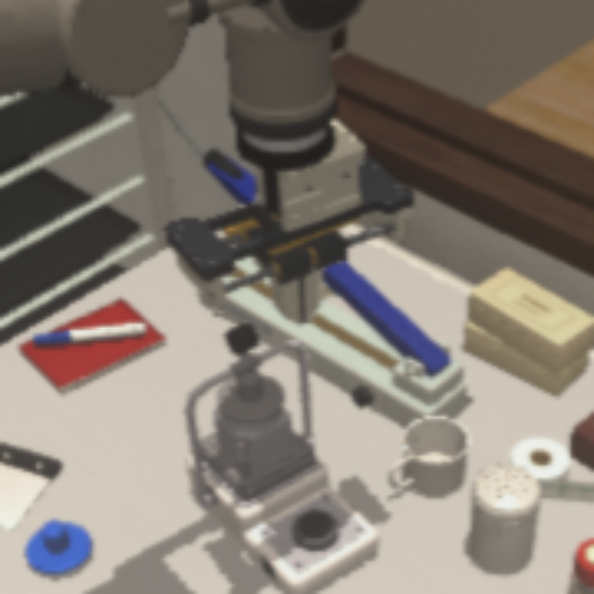

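{"name": "apply_moves", "arguments": {"plan": [{"tx":0.0093,"ty":0,"tz":0.04,"yaw":0,"grip":-1},{"tx":0.0093,"ty":0,"tz":0.08,"yaw":0,"grip":-1},{"tx":0.0093,"ty":0,"tz":0.12,"yaw":0,"grip":-1},{"tx":0.0093,"ty":0,"tz":0.16,"yaw":0,"grip":-1},{"tx":0.0093,"ty":0,"tz":0.2,"yaw":0,"grip":-1},{"tx":0.0093,"ty":0,"tz":0.225,"yaw":0,"grip":-1},{"tx":0.0093,"ty":0,"tz":0.238,"yaw":0,"grip":-1},{"tx":0.0093,"ty":0,"tz":0.24,"yaw":0,"grip":-1}], "force": 20}}

```text
time: 30.02
tool_pos: [0.5589, -0.0135, 0.0343]
tool_rot: [3.141, -0.0, -1.844]
contact_force: [-0.1, 0.5, 1.1]
opening: 0.0005
```

{"name": "apply_moves", "arguments": {"plan": [{"tx":0,"ty":0,"tz":0.004,"yaw":0,"grip":-1},{"tx":0,"ty":0,"tz":0.007,"yaw":0,"grip":-1},{"tx":0,"ty":0,"tz":0.01,"yaw":0,"grip":-1},{"tx":0,"ty":0,"tz":0.01,"yaw":0,"grip":-1}], "force": 20}}

```text
time: 30.52
tool_pos: [0.5589, -0.0137, 0.0246]
tool_rot: [-3.142, -0.0, -1.843]
contact_force: [0.2, -0.3, 0.2]
opening: 0.0002
```

Contact expected about here; press in small steps.

{"name": "apply_moves", "arguments": {"plan": [{"tx":0,"ty":0,"tz":0.003,"yaw":0,"grip":-1},{"tx":0,"ty":0,"tz":0.005,"yaw":0,"grip":-1},{"tx":0,"ty":0,"tz":0.005,"yaw":0,"grip":-1}], "force": 20}}

```text
time: 30.9
tool_pos: [0.5593, -0.0138, 0.0198]
tool_rot: [-3.141, 0.0, -1.843]
contact_force: [0.8, -0.3, 2.7]
opening: 0.0007
```

{"name": "apply_moves", "arguments": {"plan": [{"tx":0,"ty":0,"tz":0.002,"yaw":0,"grip":-1},{"tx":0,"ty":0,"tz":0.003,"yaw":0,"grip":-1},{"tx":0,"ty":0,"tz":0.003,"yaw":0,"grip":-1}], "force": 20}}

```text
time: 31.28
tool_pos: [0.5593, -0.0138, 0.0168]
tool_rot: [-3.141, 0.0, -1.843]
contact_force: [1.7, 0.1, 5.3]
opening: 0.0002
```

{"name": "apply_moves", "arguments": {"plan": [{"tx":0,"ty":0,"tz":0.002,"yaw":0,"grip":-1},{"tx":0,"ty":0,"tz":0.003,"yaw":0,"grip":-1},{"tx":0,"ty":0,"tz":0.003,"yaw":0,"grip":-1}], "force": 20}}

```text
time: 31.65
tool_pos: [0.5595, -0.0138, 0.0161]
tool_rot: [-3.14, 0.0, -1.842]
contact_force: [-5.4, 0.4, 23.3]
opening: 0.0005
```

{"name": "apply_moves", "arguments": {"plan": [{"tx":0,"ty":0,"tz":-0.005,"yaw":0,"grip":-1},{"tx":0,"ty":0,"tz":-0.03,"yaw":0,"grip":-1},{"tx":0,"ty":0,"tz":-0.08,"yaw":0,"grip":-1},{"tx":0,"ty":0,"tz":-0.13,"yaw":0,"grip":-1},{"tx":0,"ty":0,"tz":-0.18,"yaw":0,"grip":-1},{"tx":0.06,"ty":0,"tz":-0.22,"yaw":0,"grip":-1},{"tx":0.12,"ty":0,"tz":-0.22,"yaw":0,"grip":-1},{"tx":0.16,"ty":0,"tz":-0.22,"yaw":0,"grip":-1}], "force": 20}}

```text
time: 32.65
tool_pos: [0.5321, -0.1117, 0.2299]
tool_rot: [-3.138, -0.051, -1.913]
contact_force: [-0.6, 0.2, -0.1]
opening: 0.0003
```

```bash
python3 - <<'E'
from h import *
o=robot.observe();print(o['tool_pos'],o['time'])
s=np.array([.5773,.089]);yaw=-.172
R=np.array([[np.cos(yaw),-np.sin(yaw)],[np.sin(yaw),np.cos(yaw)]])
p,d,c=snap('scene','s16');cv2.imwrite('pics/s16c.png',cv2.resize(p[100:240,170:350],None,fx=4,fy=4)[:,:,::-1])
p2,d2,c2=snap('side','si16')
for n in ['s16','si16']:
    p,d,c=load(n);rc,X=cloud(c,d);L=(X[:,:2]-s)@R
    r=np.linalg.norm(L-[0,-.101],axis=1);m=(r<.008)&(X[:,2]<.1);print(n,'button z',np.median(X[m,2]))
    m=(np.linalg.norm(L,axis=1)<.034)&(X[:,2]>.145)&(X[:,2]<.16);print('flange',m.sum(),np.median(X[m,2]),cv2.minEnclosingCircle(X[m,:2].astype(np.float32)*1000))
    for a,(lo,hi) in dict(bar=(.185,.202),drum=(.215,.26)).items():
        m=(abs(L[:,0])<.07)&(abs(L[:,1])<.06)&(X[:,2]>lo)&(X[:,2]<hi);print(a,m.sum(),np.median(L[m],0))
E
```

```text
[ 0.53207676 -0.11174199  0.2298909 ] 32.65
s16 button z 0.061268263714830816
flange 118 0.15551378719504017 ((575.0767822265625, 88.95732879638672), 32.73447799682617)
bar 67 [-3.39411923e-02 -4.00791793e-05]
drum 33 [-0.00764635  0.00402737]
si16 button z 0.06188809889181901
flange 156 0.15627380898654974 ((578.642578125, 90.60620880126953), 33.1119270324707)
bar 69 [0.02431465 0.00573319]
drum 84 [0.00706957 0.00528037]
```

View pics/s16c.png

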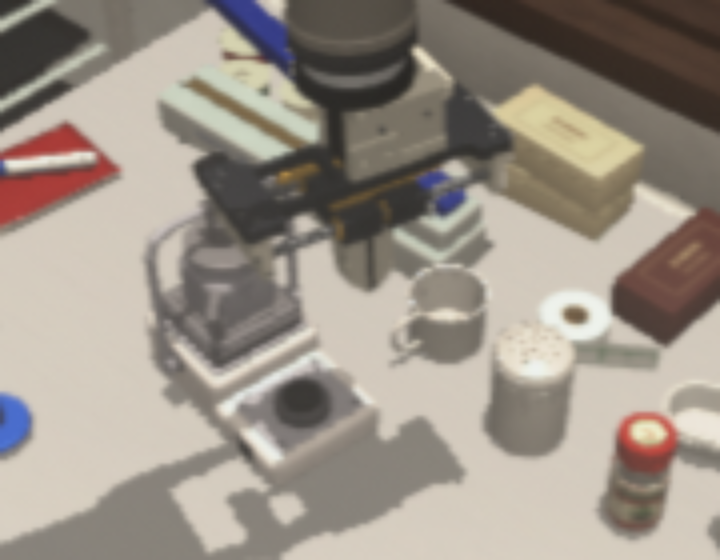

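View pics/si16.png

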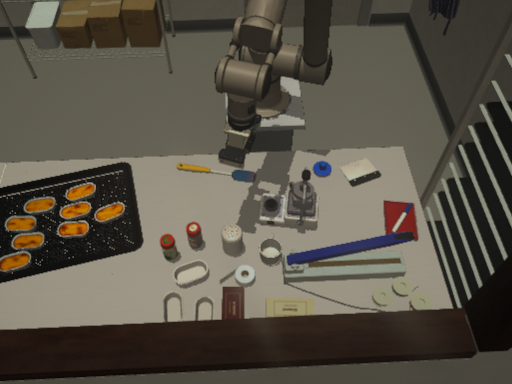

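{"name": "apply_moves", "arguments": {"plan": [{"tx":0,"ty":0,"tz":-0.01,"yaw":0.15,"grip":-1},{"tx":0,"ty":0,"tz":-0.01,"yaw":0.3,"grip":-1},{"tx":0,"ty":0,"tz":-0.01,"yaw":0.3,"grip":-1}]}}

```text
time: 33.12
tool_pos: [0.5327, -0.109, 0.2391]
tool_rot: [-3.125, -0.047, -2.209]
contact_force: [0.3, -0.1, -0.0]
opening: 0.0005
```

```bash
python3 - <<'E'
from h import *
o=robot.observe();print(o['qpos'],o['qvel'],o['contact_force'],o['tool_pos'])
print(robot.hand_in())
E
```

```text
[-0.31004367  0.34743072  1.3777394  -0.05020093  1.41576111 -2.80617761] [-2.25035781e-03 -3.68569369e-04  1.98726396e-03 -3.55210242e-03
  4.41415491e-05 -6.93319817e-02] [ 0.32854721 -0.13835378 -0.03220213] [ 0.53274319 -0.10898008  0.23909679]
the job is handed in; nothing more can be done
None
```

The job was done in the order asked and handed in at about 33 s. The robot gave no verdict.

**What was done**
- I folded the bail down to its stop and carried the jug upright onto the three pegs, with its handle over the corner that has no peg.
- I put on the grey lid (the blue look-alike was left alone) and swung the bail up until it would go no further (19.7 N, no movement).
- I pressed the start button until it bottomed out at about 23 N; it sprang back.

**Last checks**
- **Jug:** just after placing it, the rim read 148–149 mm against an expected 150. That matches the camera's usual low reading, and the jug was square to the mill.
- **Lid:** it sits level and centred.
- **Bail:** the crossbar and grip were directly above each other within about 0.5 mm before the press, so it was upright. In the final pictures the side camera agreed. The scene camera put them 4 mm apart, but from few pixels.
- **Bystanders:** in the last pictures the shaker, jars and measuring cup look unmoved. I compared them by eye and did not measure them.

**What failed or disagreed**
- **Tool height:** the cameras showed the fingertips about 35 mm above the reported tool height. My first try at gripping the bail closed on air because of this. I corrected for it afterwards, and all later contacts fitted.
- **Cameras:** the side camera read up to 6 mm off the scene and wrist cameras, so I relied on the wrist camera.
- **Last retreat:** the tool tilted about 3° after the button press, with the last joint near the end of its range. I turned it back before handing in. That joint then read -2.81, but I did not read it at the closest point.

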